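# Fallen seasoning bottle back into the packed caddy

## Task

The red seasoning bottle has fallen over on the counter. Stand it upright on the counter and let go of it, then take it again and ease it down into the packed blue caddy, gently nudging the other bottles aside, until all five stand upright on the caddy's floor. Do not drop it, ram it into the others or tip them over, and leave the mug, tin, bowl and lunch box where they are.

Things in the scene. Friction and masses are not known exactly. Their poses are not given: they have to be found in the camera images.
- red_bottle: Red round bottle, paper band, white cap, lying on the counter at the start; 150 mm high, 0.11 to 0.22 kg, centre of mass about 58 mm up. Foot 40 mm across, bevelled over 6 mm to the straight body, 50 mm across (6 to 84 mm up); shoulder tapers to a 23 mm neck (84 to 112 mm). Origin: centre of the underside; z runs to the cap (lying: z level, origin 25 mm up). It does not roll by itself.
- red_bottle_cap (a point): Point on the red bottle's axis at mid-cap, 135 mm from its underside; same axes. The cap is a straight cylinder of 26 mm diameter, from 116 to 150 mm above the underside.
- caddy: Light blue perforated basket for one row of bottles, fixed to the counter. Outside 70 x 308 mm, 66 mm high; inside 62 mm (x) by 300 mm (y); walls 4 mm, floor 5 mm up, open top. Origin: centre of its underside; y along the row, z up. It holds four 50 mm bottles, unevenly spread: every gap is under 50 mm, the widest between two bottles 25 to 48 mm; five in the row leave 50 mm to spare.
- caddy_floor (a point): Centre of the caddy's inner floor, 5 mm above the counter; axes as the caddy's. A bottle lowered upright into the widest gap rides on its neighbours' tapered shoulders and parts them with some 5 to 15 N down: they lean a little, slide along the row, then mostly stand again; one left leaning stands once the red bottle, near the floor, is eased some 7 mm along the row and back.
- yellow_bottle: Yellow bottle with red cap. The same shape and size as the red bottle (50 mm body, 150 mm high), standing upright in the caddy at the start, about 0.16 kg. Origin: centre of its underside; z up the bottle.
- green_bottle: Green bottle with green cap. The same shape and size as the red bottle (50 mm body, 150 mm high), standing upright in the caddy at the start, about 0.16 kg. Origin: centre of its underside; z up the bottle.
- brown_bottle: Amber-brown bottle with black cap. The same shape and size as the red bottle (50 mm body, 150 mm high), standing upright in the caddy at the start, about 0.16 kg. Origin: centre of its underside; z up the bottle.
- white_bottle: White bottle with blue cap. The same shape and size as the red bottle (50 mm body, 150 mm high), standing upright in the caddy at the start, about 0.16 kg. Origin: centre of its underside; z up the bottle.
- mug: Blue mug, 82 mm across, 92 mm high, with a handle; bystander. Origin: centre of its underside.
- tin: Green-banded food tin, 73 mm across, 105 mm high; bystander. Origin: centre of its underside.
- bowl: White bowl, 140 mm across, 60 mm high; bystander. Origin: centre of its underside.
- lunch_box: Clear box with a blue lid, 116 x 156 mm, 60 mm high; bystander. Origin: centre of its underside.
Not all that is in view belongs to the job. Leave any pink or purple look-alike of the brown_bottle alone.

How it is judged:
By the outcome, as a careful person would: the job done as asked, in the order asked, and still so for the second after the job is handed in, with the robot touching nothing.
It also fails if it takes over 72 s, if anything falls off the work surface, if the arm or the gripper's body presses on something with over 40 N, if the wrist force passes 120 N, or if a joint passes its speed limit or range.

## Robot

A 6-joint arm with a two-finger parallel gripper is mounted at the origin on the work surface. World frame = base frame: x ahead of the robot, y to its left, z up, the work surface at z = 0. Lengths are in mm, angles in rad, forces in N, time in s.
With the tool pointing down it reaches from about 425 to 925 mm from the base axis. Payload 12.5 kg.
Tool frame: the origin (TCP) lies at the very end of the fingers, on their centre line; the grasp point (between the pads) lies 19 mm behind it; x points along the fingers, z is the direction in which the jaws open and shut, and the axes are right-handed (so a half turn about x gives the same grasp; the last joint's range is limited). The gripper opens to 85 mm and grips with 20 to 120 N. Pads are 22 mm wide; open, the fingers measure 114 mm over their backs; the gripper's body (76 mm by 85 mm) begins 54 mm behind the grasp point. The pads swing forward as they close: fully open they stand 13 mm farther back than shut.
Start: joints at [-1.419, 0.491, 1.559, -0, 1.092, -0.106], TCP at [159.368, -604.356, 231.327] pointing down, gripper open.
Joint ranges: [-3.1, 3.1], [-0.84, 2.19], [0.05, 2.79], [-1.13, 4.28], [0.06, 2.93], [-2.69, 2.69]. Speed limits (rad/s): [2.22, 2.22, 2.79, 3.14, 3.14, 3.14].

## Interface

Orientations are given as [roll, pitch, yaw] about the fixed x, y, z axes, in that order (R = Rz(yaw) Ry(pitch) Rx(roll)).
In Python, from cell import bot gives the robot as it stands.
- The arm moves only by the tool arm_command, never from a script. Its argument "steps" is a list of rows, each an object of numbers: "wx", "wy", "wz": the turn, a rotation vector about the world's x, y, z in rad; "tx", "ty", "tz": the shift along the world's x, y, z in cm; "fingers": the opening, from 0 (shut) to 1 (fully open). A call has 1 to 20 rows; each row shifts and turns the commanded pose from where the row before left it; what a row does not reach is not made up. A row lasts 1/8 s, in which the tool goes at most 62.5 mm and 10.7 degrees, less where a joint would pass 70% of its speed; a pose out of reach is approached as far as the arm can. A call with a gripper value outside its range is refused whole. The fingers move at their own pace and stop on an object; "newtons" is the grip in N (left out, the last holds). Time passes only in rows, so rows that do not move let the fingers close. It gives the time, the measured TCP pose, the force and the opening at its end, in the units of the state.
- bot.observe(): the state, without advancing time (a new reading comes with each control period).
- bot.read_camera(name): name is "side" or "top"; returns the picture (384x512x3 uint8, red, green, blue); there is no depth.
- bot.camera_model(name): a dict with "vertical_fov" (degrees; the focal length in pixels is half the picture's height over the tangent of half this angle, whatever the lens; pixels are square), "cx", "cy" (the principal point, pixels), "R" (3x3) and "t" (3): a world point X has camera coordinates R X + t. Camera axes: x right, y down, z forward; pixel columns grow to the right and rows downward; lengths in mm; the calibration is good to about 2 mm. A picture is of the moment at which its call begins. camera_model takes no time and is no camera call.
- bot.sign_off(): hands the job in, once; it reports no verdict.
The state is a dict: "t": time; "qpos": joint angles; "joint_vel": joint speeds; "joint_efforts": joint torques, N m; "tcp_pos": TCP position; "ee_rot": TCP orientation; "force": force on the tool from outside, world axes, zero at the start; "ft_torque": the same for the moment, N m; "gripper_width": finger opening in mm.
Only numpy, scipy, OpenCV 4.12 (cv2) and the standard library are available. Lean on these libraries where they do the work, as an engineer would, in place of code of your own. Each camera call takes 0.05 s, during which the arm holds its last target.

## Working session

There is one attempt and no reset: what is moved stays moved. The work goes in short steps, Python scripts to look and compute and a tool call to move; the robot and the scene stay as the last step left them, time stands still between calls to the robot, and variables do not carry over. Pictures are saved under pics/ and viewed, and the job is handed in when it is done.

Besides the shell and the picture viewer there is one more tool, called after "Request:" as name(argument=value, ...), one argument or row to a line, values as JSON. arm_command: Moves the arm, as the interface text tells. Its arguments: {"type":"object","properties":{"steps":{"type":"array","items":{"type":"object","properties":{"wx":{"type":"number"},"wy":{"type":"number"},"wz":{"type":"number"},"tx":{"type":"number"},"ty":{"type":"number"},"tz":{"type":"number"},"fingers":{"type":"number"}}}},"newtons":{"type":"number"}},"required":["steps"]}

```bash
ls; mkdir -p pics
python3 - <<'E'
from cell import bot
import cv2
print(bot.observe())
for n in("side","top"):
    im=bot.read_camera(n); cv2.imwrite(f"pics/{n}0.png",im[:,:,::-1]); print(n,bot.camera_model(n))
E
```

```text
pics
{'t': 0.0, 'qpos': array([-1.41857016e+00,  4.91593993e-01,  1.55944700e+00, -8.11064902e-06,
        1.09169622e+00, -1.05612408e-01]), 'joint_vel': array([ 1.33833834e-03, -1.31264780e-03,  3.50145572e-04,  2.12879514e-04,
        5.29939456e-05,  2.45931309e-04]), 'joint_efforts': array([ 4.52298464e-04, -6.18438792e+01, -2.61587638e+01, -8.13316228e-05,
        4.08423512e-03, -3.37940278e-06]), 'tcp_pos': array([ 159.34825466, -604.11517259,  230.7071888 ]), 'ee_rot': array([3.04226487, 1.56965175, 1.72931086]), 'force': array([-0.666691  ,  0.28777708,  0.38938663]), 'ft_torque': array([-0.02626073, -0.01017011,  0.01492668]), 'gripper_width': 85.6012985128169}
side {'vertical_fov': 47.209314076076566, 'cx': 246.07829356010114, 'cy': 196.69029422719984, 'R': array([[-0.89819717, -0.43919739,  0.01864138],
       [-0.27964826,  0.53815785, -0.79509935],
       [ 0.33917356, -0.71936902, -0.60619264]]), 't': array([ 532.21797305,  167.52143435, 1256.28695771])}
top {'vertical_fov': 51.852460909088144, 'cx': 265.3981313583105, 'cy': 198.88811821059673, 'R': array([[ 0.0152487 , -0.99981432,  0.01178151],
       [-0.98988221, -0.01675753, -0.14089852],
       [ 0.14106979, -0.00951379, -0.98995394]]), 't': array([  72.57151989,  554.98941214, 1104.59881601])}
```

View pics/side0.png

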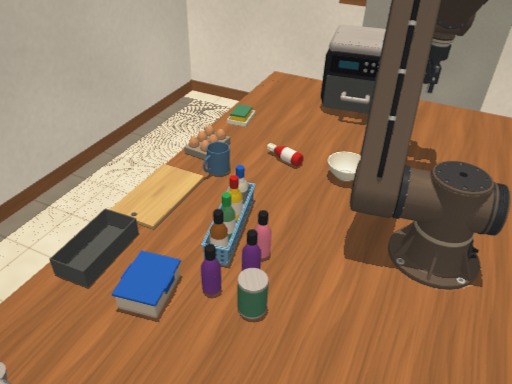

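View pics/top0.png

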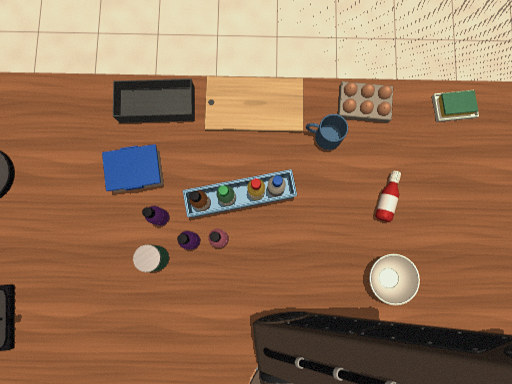

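```bash
cat > h.py <<'E'
import numpy as np, cv2
from cell import bot
M={n:bot.camera_model(n) for n in("side","top")}
def foc(n): return 192/np.tan(np.radians(M[n]["vertical_fov"]/2))
def proj(n,X):
    m=M[n];c=m["R"]@np.array(X,float)+m["t"];f=foc(n);return np.array([m["cx"]+f*c[0]/c[2],m["cy"]+f*c[1]/c[2]])
def ray(n,u,v):
    m=M[n];f=foc(n);d=m["R"].T@np.array([(u-m["cx"])/f,(v-m["cy"])/f,1.]);return -m["R"].T@m["t"],d
def onz(n,u,v,z):
    o,d=ray(n,u,v);return o+d*(z-o[2])/d[2]
def two(p,q):
    A=np.zeros((3,3));b=np.zeros(3)
    for n,(u,v) in(("side",p),("top",q)):
        o,d=ray(n,u,v);d/=np.linalg.norm(d);P=np.eye(3)-np.outer(d,d);A+=P;b+=P@o
    x=np.linalg.solve(A,b);return x,[np.round(proj(n,x)-np.array(w),1) for n,w in(("side",p),("top",q))]
def crop(im,x0,y0,x1,y1,s,name):
    cv2.imwrite(name,cv2.resize(im[y0:y1,x0:x1],None,fx=s,fy=s,interpolation=cv2.INTER_CUBIC))
E
python3 - <<'E'
from h import *
t=cv2.imread("pics/top0.png");s=cv2.imread("pics/side0.png")
crop(t,175,160,305,230,6,"pics/c1.png")
crop(t,360,160,420,230,8,"pics/c2.png")
crop(s,195,150,275,270,5,"pics/c3.png")
crop(s,255,130,315,175,8,"pics/c4.png")
E
```

```text
(no output)
```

View pics/c1.png

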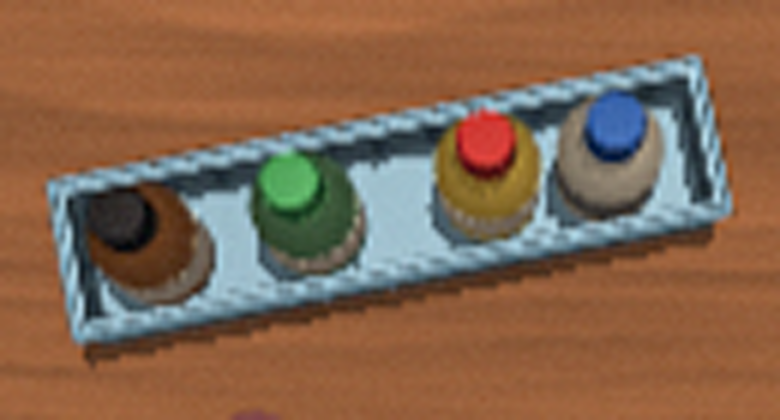

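View pics/c2.png

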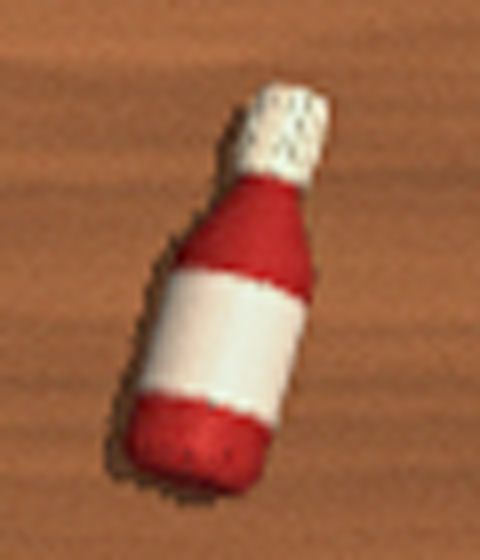

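View pics/c3.png

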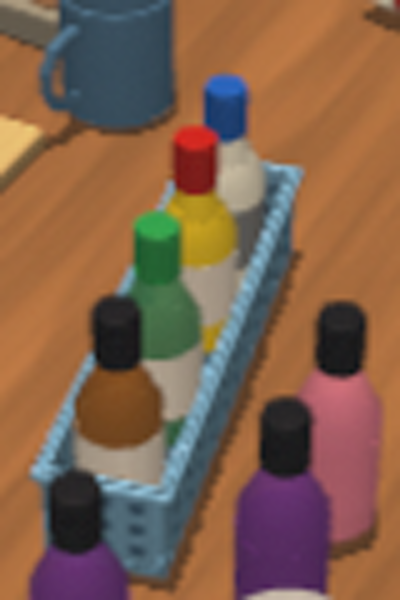

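View pics/c4.png

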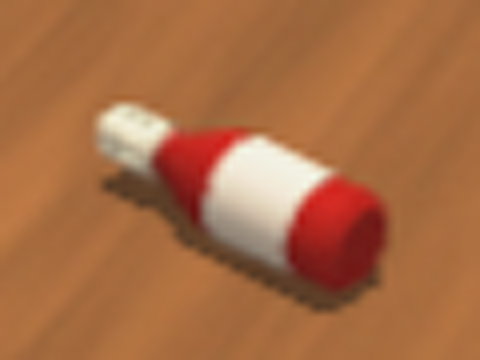

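Run:
```python
from h import *
np.set_printoptions(precision=1,suppress=True)
C=[(50,187),(700,57),(732,213),(82,340)]
c=[onz("top",175+(u+.0)/6,160+v/6,66) for u,v in C];c=np.array(c)
print(c, [np.linalg.norm(c[i]-c[(i+1)%4]) for i in range(4)], c.mean(0))
ax=(c[1]+c[2]-c[0]-c[3])/2;ax/=np.linalg.norm(ax);print("axis",ax,np.degrees(np.arctan2(ax[1],ax[0])))
t={"brown":(112,215),"green":(288,180),"yellow":(486,140),"white":(614,124)}
s={"white":(226,90),"yellow":(195,140),"green":(157,226),"brown":(117,308)}
for k in t:
    q=(175+t[k][0]/6,160+t[k][1]/6);p=(195+s[k][0]/5,150+s[k][1]/5)
    X=onz("top",*q,150);Y=onz("side",*p,150);print(k,X,Y,two(p,q),(X-c.mean(0))@ax,(Y-c.mean(0))@ax)
# red
a=onz("top",360+295/8,160+88/8,25);b=onz("top",360+185/8,160+487/8,25)
print(a,b,np.linalg.norm(a-b),np.degrees(np.arctan2(*(a-b)[1::-1])))
for w in(a,b):print((proj("side",w)-[255,130])*8)
# red mask based axis
im=cv2.imread("pics/top0.png")[160:230,360:420];hsv=cv2.cvtColor(im,cv2.COLOR_BGR2HSV)
m=((hsv[...,0]<6)|(hsv[...,0]>170))&(hsv[...,1]>150)
m|=(hsv[...,1]<90)&(hsv[...,2]>150)
m=cv2.morphologyEx(m.astype(np.uint8),cv2.MORPH_OPEN,np.ones((3,3)))
ct=max(cv2.findContours(m,0,1)[0],key=cv2.contourArea);print(cv2.minAreaRect(ct))
ys,xs=np.nonzero(m);
P=np.array([onz("top",360+x+.0,160+y,25)[:2] for x,y in zip(xs,ys)]);mu=P.mean(0);w,v=np.linalg.eigh(np.cov(P.T));d=v[:,1];pr=(P-mu)@d;print(mu,np.degrees(np.arctan2(d[1],d[0])),pr.min(),pr.max(),len(P))
```

```text
[[568.  314.   66. ]
 [636.    8.   66. ]
 [561.1  -7.6  66. ]
 [495.9 295.9  66. ]] [np.float64(313.5391238549533), np.float64(76.50230969949084), np.float64(310.4273474318179), np.float64(74.2997933016572)] [565.3 152.6  66. ]
axis [ 0.2 -1.   0. ] -77.67978976648482
brown [542.8 269.8 150. ] [546.2 267.2 150. ] (array([543.5, 269.7, 152.5]), [array([0.4, 0.1]), array([-0.1, -0.4])]) -119.2679281250755 -116.05400257507645
green [559.5 193.8 150. ] [561.3 194.3 150. ] (array([560.4, 194.1, 149.9]), [array([0.3, 0.1]), array([-0.1, -0.3])]) -41.5119061675063 -41.62887389222379
yellow [578.7 107.9 150. ] [580.8 110.7 150. ] (array([580.4, 108.4, 148.3]), [array([0.5, 0.1]), array([-0.2, -0.5])]) 46.575840531026834 44.19911510478878
white [586.8  51.9 150. ] [588.4  55.3 150. ] (array([588.5,  52.3, 147.9]), [array([0.4, 0.1]), array([-0.2, -0.5])]) 102.95179621765206 99.99548758270156
[ 646.1 -308.1   25. ] [ 496.7 -263.1   25. ] 155.94989338470648 -16.77432136258228
[112. 118.]
[372.9 241.4]
((29.603775024414062, 35.38679122924805), (17.582151412963867, 51.51020812988281), 15.945395469665527)
[ 562.3 -282. ] 162.34499780239582 -88.81990692490645 66.77594030899087 685
```

```bash
cat >> h.py <<'E'
from scipy.spatial.transform import Rotation as Ro
def Rcur():
    o=bot.observe();return Ro.from_euler("xyz",o["ee_rot"]).as_matrix(),o["tcp_pos"],o
def goal(x,z):
    x=np.array(x,float);x/=np.linalg.norm(x);z=np.array(z,float);z-=x*(z@x);z/=np.linalg.norm(z)
    return np.column_stack([x,np.cross(z,x),z])
def plan(x,z,p):
    R,t,o=Rcur()
    for s in(1,-1):
        G=goal(x,np.array(z)*s);rv=Ro.from_matrix(G@R.T).as_rotvec()
        print("rotvec",np.round(rv,3),"deg",np.degrees(np.linalg.norm(rv)).round(1),"shift cm",np.round((np.array(p)-t)/10,2))
E
python3 - <<'E'
from h import *
np.set_printoptions(precision=3,suppress=True)
R,t,o=Rcur();print(R)
e=np.array([.955,-.296,0]);n=np.array([.296,.955,0])
g=np.array([626,-302,25.]);th=np.radians(20)
d=-np.cos(th)*np.array([0,0,1])-np.sin(th)*e
print("d",d,"tcp grasp",g+15*d)
plan(d,n,g+15*d-130*d)
im=cv2.imread("pics/top0.png")
print("mug",onz("top",332,130,92),"bowl",onz("top",395,279,60),"tin",onz("top",147,259,105),"lunch",onz("top",132,167,60))
E
```

```text
[[-0.     0.967  0.255]
 [ 0.001  0.255 -0.967]
 [-1.     0.    -0.001]]
d [-0.327  0.101 -0.94 ] tcp grasp [ 621.101 -300.481   10.905]
rotvec [ 0.467 -0.011  2.549] deg 148.5 shift cm [50.42 29.05 -9.77]
rotvec [ 0.007  0.354 -0.552] deg 37.6 shift cm [50.42 29.05 -9.77]
mug [ 746.647 -103.822   92.   ] bowl [ 332.54  -280.956   60.   ] tin [377.568 394.459 105.   ] lunch [636.466 464.931  60.   ]
```

Request:
arm_command(
  steps=[
    {"tx": 4.2,"ty": 2.42,"tz": -0.4,"wy": 0.0295,"wz": -0.046,"fingers": 1},
    {"tx": 4.2,"ty": 2.42,"tz": -0.4,"wy": 0.0295,"wz": -0.046},
    {"tx": 4.2,"ty": 2.42,"tz": -0.4,"wy": 0.0295,"wz": -0.046},
    {"tx": 4.2,"ty": 2.42,"tz": -0.4,"wy": 0.0295,"wz": -0.046},
    {"tx": 4.2,"ty": 2.42,"tz": -0.4,"wy": 0.0295,"wz": -0.046},
    {"tx": 4.2,"ty": 2.42,"tz": -0.4,"wy": 0.0295,"wz": -0.046},
    {"tx": 4.2,"ty": 2.42,"tz": -0.4,"wy": 0.0295,"wz": -0.046},
    {"tx": 4.2,"ty": 2.42,"tz": -0.4,"wy": 0.0295,"wz": -0.046},
    {"tx": 4.2,"ty": 2.42,"tz": -0.4,"wy": 0.0295,"wz": -0.046},
    {"tx": 4.2,"ty": 2.42,"tz": -0.4,"wy": 0.0295,"wz": -0.046},
    {"tx": 4.2,"ty": 2.42,"tz": -0.4,"wy": 0.0295,"wz": -0.046},
    {"tx": 4.2,"ty": 2.42,"tz": -0.4,"wy": 0.0295,"wz": -0.046},
    {},
    {},
  ],
  newtons=80,
)

```text
invalid input at $.steps[0]: expected keys wx, wy, wz, tx, ty, tz, fingers
```

Run:
```python
from h import *
np.set_printoptions(precision=3,suppress=True)
R,t,o=Rcur();print(o)
e=np.array([.955,-.296,0]);n=np.array([.296,.955,0])
g=np.array([626,-302,25.]);th=np.radians(20)
d=-np.cos(th)*np.array([0,0,1])-np.sin(th)*e
plan(d,n,g+15*d)
for k in("side","top"): cv2.imwrite(f"pics/{k}1.png",bot.read_camera(k)[:,:,::-1])
t=cv2.imread("pics/top1.png");s=cv2.imread("pics/side1.png")
crop(t,310,120,460,250,4,"pics/c5.png")
crop(s,225,60,365,190,4,"pics/c6.png")
```

```text
{'t': 0.1, 'qpos': array([-1.419,  0.491,  1.559,  0.   ,  1.092, -0.106]), 'joint_vel': array([-0.001,  0.001, -0.003, -0.002,  0.001, -0.001]), 'joint_efforts': array([  0.004, -61.945, -26.203,  -0.   ,   0.003,   0.   ]), 'tcp_pos': array([ 159.343, -604.137,  230.806]), 'ee_rot': array([3.03 , 1.57 , 1.717]), 'force': array([-0.009, -0.251, -0.609]), 'ft_torque': array([-0.025,  0.074,  0.006]), 'gripper_width': 85.29957045305765}
rotvec [ 0.467 -0.011  2.549] deg 148.5 shift cm [ 46.18  30.37 -21.99]
rotvec [ 0.007  0.354 -0.552] deg 37.6 shift cm [ 46.18  30.37 -21.99]
```

View pics/c5.png

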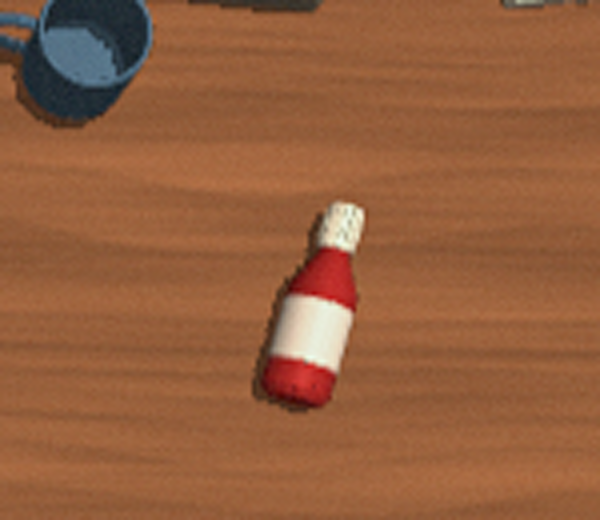

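View pics/c6.png

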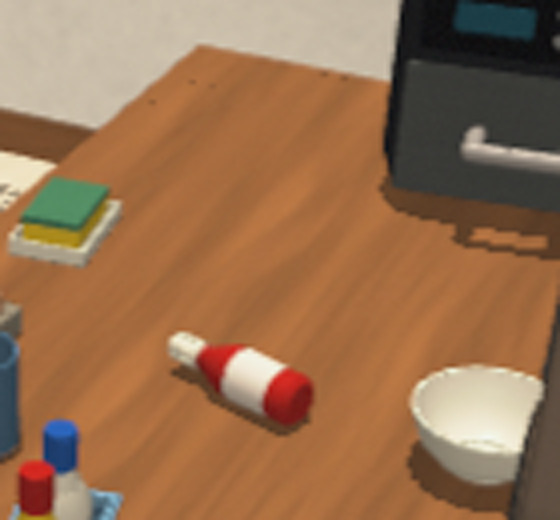

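All keys are needed in each row; the arm has not moved. Bottle lies with its cap at top ≈ (395,176), and base ≈ (383,221).

Request:
arm_command(
  steps=[
    {"tx": 4.2,"ty": 2.42,"tz": -0.4,"wx": 0,"wy": 0.0295,"wz": -0.046,"fingers": 1},
    {"tx": 4.2,"ty": 2.42,"tz": -0.4,"wx": 0,"wy": 0.0295,"wz": -0.046,"fingers": 1},
    {"tx": 4.2,"ty": 2.42,"tz": -0.4,"wx": 0,"wy": 0.0295,"wz": -0.046,"fingers": 1},
    {"tx": 4.2,"ty": 2.42,"tz": -0.4,"wx": 0,"wy": 0.0295,"wz": -0.046,"fingers": 1},
    {"tx": 4.2,"ty": 2.42,"tz": -0.4,"wx": 0,"wy": 0.0295,"wz": -0.046,"fingers": 1},
    {"tx": 4.2,"ty": 2.42,"tz": -0.4,"wx": 0,"wy": 0.0295,"wz": -0.046,"fingers": 1},
    {"tx": 4.2,"ty": 2.42,"tz": -0.4,"wx": 0,"wy": 0.0295,"wz": -0.046,"fingers": 1},
    {"tx": 4.2,"ty": 2.42,"tz": -0.4,"wx": 0,"wy": 0.0295,"wz": -0.046,"fingers": 1},
    {"tx": 4.2,"ty": 2.42,"tz": -0.4,"wx": 0,"wy": 0.0295,"wz": -0.046,"fingers": 1},
    {"tx": 4.2,"ty": 2.42,"tz": -0.4,"wx": 0,"wy": 0.0295,"wz": -0.046,"fingers": 1},
    {"tx": 4.2,"ty": 2.42,"tz": -0.4,"wx": 0,"wy": 0.0295,"wz": -0.046,"fingers": 1},
    {"tx": 4.2,"ty": 2.42,"tz": -0.4,"wx": 0,"wy": 0.0295,"wz": -0.046,"fingers": 1},
    {"tx": 0,"ty": 0,"tz": 0,"wx": 0,"wy": 0,"wz": 0,"fingers": 1},
  ],
  newtons=80,
)

```text
t: 1.82
tcp_pos: [665.5, -311.4, 181.2]
ee_rot: [-1.552, 1.219, 2.864]
force: [0.3, -0.5, 0.6]
gripper_width: 85.4
```

Run:
```python
from h import *
np.set_printoptions(precision=3,suppress=True)
R,t,o=Rcur();print(o["t"],o["qpos"],o["tcp_pos"],o["force"])
e=np.array([.955,-.296,0]);n=np.array([.296,.955,0])
g=np.array([626,-302,25.]);th=np.radians(20)
d=-np.cos(th)*np.array([0,0,1])-np.sin(th)*e
plan(d,n,g+15*d)
```

```text
1.825 [-0.501  0.847  1.028 -0.076  1.609  1.377] [ 665.515 -311.357  181.188] [ 0.305 -0.546  0.595]
rotvec [ 1.032 -0.307  2.949] deg 179.9 shift cm [ -4.44   1.09 -17.03]
rotvec [ 0.006 -0.004 -0.005] deg 0.5 shift cm [ -4.44   1.09 -17.03]
```

Request:
arm_command(
  steps=[
    {"tx": -0.9,"ty": 0.22,"tz": -3.5,"wx": 0,"wy": 0,"wz": 0,"fingers": 1},
    {"tx": -0.9,"ty": 0.22,"tz": -3.5,"wx": 0,"wy": 0,"wz": 0,"fingers": 1},
    {"tx": -0.9,"ty": 0.22,"tz": -3.5,"wx": 0,"wy": 0,"wz": 0,"fingers": 1},
    {"tx": -0.9,"ty": 0.22,"tz": -3.5,"wx": 0,"wy": 0,"wz": 0,"fingers": 1},
    {"tx": -0.6,"ty": 0.15,"tz": -2.0,"wx": 0,"wy": 0,"wz": 0,"fingers": 1},
    {"tx": -0.2,"ty": 0.06,"tz": -0.7,"wx": 0,"wy": 0,"wz": 0,"fingers": 0.6},
    {"tx": 0,"ty": 0,"tz": -0.2,"wx": 0,"wy": 0,"wz": 0,"fingers": 0.6},
    {"tx": 0,"ty": 0,"tz": 0,"wx": 0,"wy": 0,"wz": 0,"fingers": 0.6},
  ],
  newtons=80,
)

```text
t: 2.82
tcp_pos: [619.8, -303.4, 15.2]
ee_rot: [-1.549, 1.223, 2.864]
force: [0.1, 1.0, -0.0]
gripper_width: 51.3
```

Run:
```python
from h import *
np.set_printoptions(precision=3,suppress=True)
R,t,o=Rcur();print(o["t"],o["qpos"],o["tcp_pos"],o["force"],o["gripper_width"])
for k in("side","top"): cv2.imwrite(f"pics/{k}2.png",bot.read_camera(k)[:,:,::-1])
t=cv2.imread("pics/top2.png");s=cv2.imread("pics/side2.png")
crop(t,310,120,460,250,4,"pics/c7.png")
crop(s,225,60,365,190,4,"pics/c8.png")
```

```text
2.825 [-0.52   0.943  1.288 -0.086  1.25   1.392] [ 619.789 -303.415   15.205] [ 0.092  0.989 -0.017] 51.328859690537
```

View pics/c7.png

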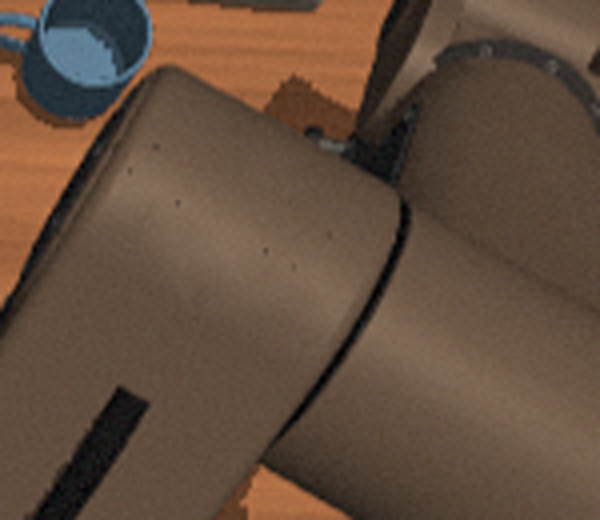

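View pics/c8.png

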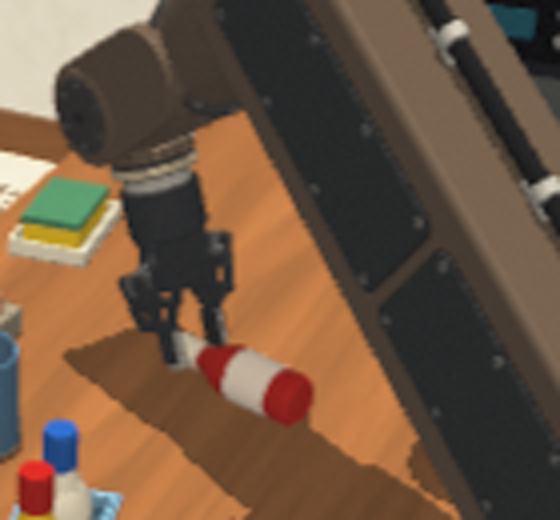

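Request:
arm_command(
  steps=[
    {"tx": 0.1,"ty": 0.2,"tz": -0.4,"wx": 0,"wy": 0,"wz": 0,"fingers": 0.6},
    {"tx": 0,"ty": 0,"tz": 0,"wx": 0,"wy": 0,"wz": 0,"fingers": 0.2},
    {"tx": 0,"ty": 0,"tz": 0,"wx": 0,"wy": 0,"wz": 0,"fingers": 0},
    {"tx": 0,"ty": 0,"tz": 0,"wx": 0,"wy": 0,"wz": 0,"fingers": 0},
    {"tx": 0,"ty": 0,"tz": 0,"wx": 0,"wy": 0,"wz": 0,"fingers": 0},
    {"tx": 0,"ty": 0,"tz": 0,"wx": 0,"wy": 0,"wz": 0,"fingers": 0},
  ],
  newtons=80,
)

```text
t: 3.68
tcp_pos: [620.4, -301.0, 10.4]
ee_rot: [-1.55, 1.221, 2.863]
force: [-0.0, 1.7, 1.4]
gripper_width: 23.7
```

Request:
arm_command(
  steps=[
    {"tx": 0,"ty": 0,"tz": 1,"wx": 0,"wy": 0,"wz": 0,"fingers": 0},
    {"tx": 0,"ty": 0,"tz": 2.5,"wx": 0,"wy": 0,"wz": 0,"fingers": 0},
    {"tx": 0,"ty": 0,"tz": 4,"wx": 0,"wy": 0,"wz": 0,"fingers": 0},
    {"tx": 0,"ty": 0,"tz": 4,"wx": 0,"wy": 0,"wz": 0,"fingers": 0},
    {"tx": 0,"ty": 0,"tz": 4,"wx": 0,"wy": 0,"wz": 0,"fingers": 0},
    {"tx": 0,"ty": 0,"tz": 3,"wx": 0,"wy": 0,"wz": 0,"fingers": 0},
    {"tx": 0,"ty": 0,"tz": 1.5,"wx": 0,"wy": 0,"wz": 0,"fingers": 0},
    {"tx": 0,"ty": 0,"tz": 0,"wx": 0,"wy": 0,"wz": 0,"fingers": 0},
  ],
)

```text
t: 4.68
tcp_pos: [620.5, -301.2, 211.6]
ee_rot: [-1.548, 1.223, 2.864]
force: [0.2, -0.3, -3.2]
gripper_width: 23.8
```

Run:
```python
from h import *
np.set_printoptions(precision=3,suppress=True)
R,t,o=Rcur();print(o["t"],o["qpos"],o["tcp_pos"],o["force"],o["ft_torque"],o["gripper_width"]);print(R)
s=bot.read_camera("side")[:,:,::-1];cv2.imwrite("pics/s3.png",s)
crop(s,205,30,365,190,4,"pics/c9.png")
# quick FK fit
```

```text
4.675 [-0.518  0.747  1.159 -0.081  1.574  1.367] [ 620.475 -301.174  211.648] [ 0.222 -0.251 -3.221] [-0.101 -0.435  0.039] 23.75308451898098
[[-0.327  0.898 -0.294]
 [ 0.093 -0.279 -0.956]
 [-0.94  -0.34   0.008]]
```

View pics/c9.png

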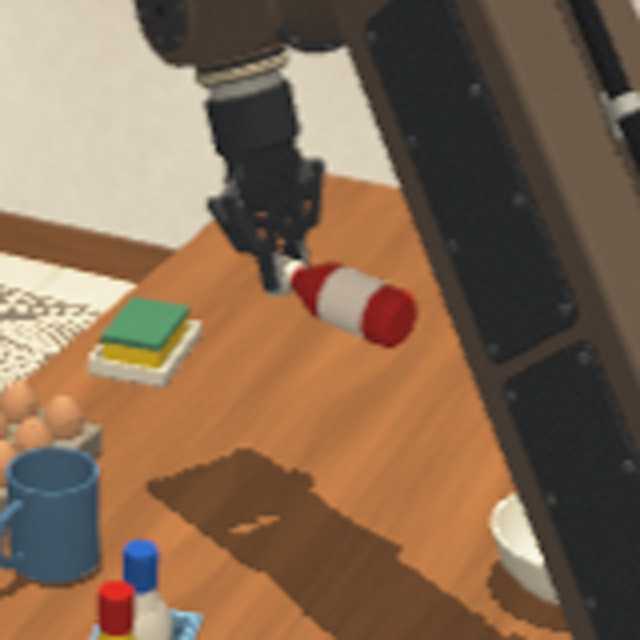

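```bash
cat > fk.py <<'E'
import numpy as np
from scipy.spatial.transform import Rotation as Ro
from scipy.optimize import least_squares
D=[([-1.41857,.491594,1.559447,0,1.0917,-.1056],[159.35,-604.12,230.75]),
([-.501,.847,1.028,-.076,1.609,1.377],[665.5,-311.36,181.19]),
([-.520,.943,1.288,-.086,1.250,1.392],[619.8,-303.4,15.2]),
([-.518,.747,1.159,-.081,1.574,1.367],[620.5,-301.2,211.65])]
def fk(q,p):
    h,L1,L2,T,d1,d2=p
    z=lambda a:Ro.from_euler("z",a).as_matrix();y=lambda a:Ro.from_euler("y",a).as_matrix()
    A=z(q[0]);B=A@y(q[1]);C=A@y(q[1]+q[2]);E=C@z(q[3]);F=E@y(q[4])
    x=np.array([0,0,h])+A@[0,d1,0]+B@[0,0,L1]+C@[0,0,L2]+F@[0,d2,T]
    return x,F[:,2],F@z(q[5])
def fit(D):
    r=least_squares(lambda p:np.concatenate([fk(q,p)[0]-x for q,x in D]+[.02*(p-np.array([200,450,450,250,65,0]))]),[200,450,450,250,65,0])
    return r.x,r.fun[:-6]
if __name__=="__main__":
    np.set_printoptions(precision=2,suppress=True)
    p,f=fit(D);print(p,f)
    print(fk(D[3][0],p)[1], np.round(fk(D[3][0],p)[2],3))
E
python3 fk.py
```

```text
[149.09 539.27 414.76 202.25 -44.71 107.7 ] [-2.74 -1.3  -0.12 -2.82  2.45  3.03  3.19 -0.17 -1.19  0.4   0.6  -1.71]
[-0.33  0.09 -0.94] [[ 0.29  0.9  -0.33]
 [ 0.96 -0.28  0.09]
 [-0.01 -0.34 -0.94]]
```

```bash
cat > ik.py <<'E'
from fk import *
p,_=fit(D)
lo=np.array([-3.1,-.84,.05,-1.13,.06,-2.69]);hi=np.array([3.1,2.19,2.79,4.28,2.93,2.69])
def ik(q0,x,G):
    # G columns tool x,y,z -> model x=-z,y=y,z=x
    Gm=np.column_stack([-G[:,2],G[:,1],G[:,0]])
    f=lambda q:np.concatenate([(fk(q,p)[0]-x)/100,Ro.from_matrix(fk(q,p)[2]@Gm.T).as_rotvec()*2])
    r=least_squares(f,np.clip(q0,lo+1e-3,hi-1e-3),bounds=(lo,hi));return r.x,np.abs(r.fun).max()
def path(q0,x0,G0,segs,N=12,v=True):
    q=np.array(q0);x=np.array(x0,float);G=G0
    for name,dx,rv in segs:
        mx=0;bad=0
        for i in range(N):
            x=x+np.array(dx)/N;G=Ro.from_rotvec(np.array(rv)/N).as_matrix()@G
            qn,e=ik(q,x,G);mx=max(mx,np.abs(qn-q).max());bad=max(bad,e);q=qn
        if v:print(name,np.round(q,2),"maxstep",round(mx,2),"err",round(bad,3))
    return q,x,G
E
python3 - <<'E'
from ik import *
G0=Ro.from_euler("xyz",[-1.548,1.223,2.864]).as_matrix()
q0=D[3][0];x0=D[3][1]
for P in([600,-230],[560,-230],[620,-180]):
  for yaw in(90,-90,60,-60,45,-45,120):
    print(P,yaw)
    a=np.radians(-17.2+yaw);e=np.array([np.cos(a),np.sin(a),0]);k=np.cross(e,[0,0,1])
    path(q0,x0,G0,[("yaw",[P[0]-x0[0],P[1]-x0[1],20],[0,0,np.radians(yaw)]),("stand",[0,0,0],k*np.pi/2),("down",[0,0,128-231.65],[0,0,0])],9)
E
```

```text
[600, -230] 90
yaw [-0.35  0.52  1.44 -0.38  1.18  0.1 ] maxstep 0.15 err 0.0
stand [-0.66  0.7   1.77  1.09  1.51 -0.94] maxstep 0.19 err 0.0
down [-0.65  0.83  1.81  1.11  1.42 -1.1 ] maxstep 0.02 err 0.0
[600, -230] -90
yaw [-0.56  0.54  1.6   0.38  1.13  2.69] maxstep 0.16 err 0.015
stand [-0.17  0.66  1.16 -0.97  1.65  2.69] maxstep 0.21 err 1.207
down [-0.22  0.74  1.26 -0.85  1.45  2.69] maxstep 0.02 err 1.233
[600, -230] 60
yaw [-0.36  0.58  1.35 -0.32  1.37  0.55] maxstep 0.09 err 0.0
stand [-0.58  0.55  2.08  1.61  1.14 -1.02] maxstep 0.28 err 0.0
down [-0.56  0.71  2.12  1.72  1.16 -1.24] maxstep 0.03 err 0.0
[600, -230] -60
yaw [-0.54  0.6   1.47  0.25  1.33  2.29] maxstep 0.11 err 0.0
stand [-0.26  0.42  1.55 -0.83  0.87  2.69] maxstep 0.16 err 0.739
down [-0.31  0.54  1.61 -0.77  0.7   2.69] maxstep 0.02 err 0.99
[600, -230] 45
yaw [-0.38  0.61  1.32 -0.27  1.45  0.77] maxstep 0.07 err 0.0
stand [-0.47  0.49  2.18  1.99  0.99 -1.12] maxstep 0.41 err 0.0
down [-0.44  0.66  2.22  2.12  1.08 -1.34] maxstep 0.03 err 0.0
[600, -230] -45
yaw [-0.52  0.62  1.41  0.18  1.42  2.
[... 2590 characters left out ...]
r 0.856
down [-0.22  0.56  1.57 -0.76  0.79  2.69] maxstep 0.02 err 0.964
[620, -180] 45
yaw [-0.3   0.62  1.3  -0.25  1.47  0.84] maxstep 0.06 err 0.0
stand [-0.34  0.47  2.2   2.12  0.93 -1.15] maxstep 0.47 err 0.0
down [-0.32  0.65  2.24  2.26  1.05 -1.36] maxstep 0.03 err 0.0
[620, -180] -45
yaw [-0.44  0.62  1.42  0.2   1.4   2.15] maxstep 0.09 err 0.0
stand [-0.2   0.39  1.62 -0.85  0.68  2.69] maxstep 0.19 err 0.695
down [-0.25  0.51  1.67 -0.81  0.52  2.69] maxstep 0.02 err 0.805
[620, -180] 120
yaw [-0.28  0.48  1.52 -0.36  1.   -0.33] maxstep 0.21 err 0.0
stand [-0.55  0.82  1.48  0.78  1.84 -0.98] maxstep 0.19 err 0.0
down [-0.55  0.93  1.52  0.76  1.72 -1.09] maxstep 0.01 err 0.0
```

Request:
arm_command(
  steps=[
    {"tx": -0.17,"ty": 0.59,"tz": 0.17,"wx": 0,"wy": 0,"wz": 0.131,"fingers": 0},
    {"tx": -0.17,"ty": 0.59,"tz": 0.17,"wx": 0,"wy": 0,"wz": 0.131,"fingers": 0},
    {"tx": -0.17,"ty": 0.59,"tz": 0.17,"wx": 0,"wy": 0,"wz": 0.131,"fingers": 0},
    {"tx": -0.17,"ty": 0.59,"tz": 0.17,"wx": 0,"wy": 0,"wz": 0.131,"fingers": 0},
    {"tx": -0.17,"ty": 0.59,"tz": 0.17,"wx": 0,"wy": 0,"wz": 0.131,"fingers": 0},
    {"tx": -0.17,"ty": 0.59,"tz": 0.17,"wx": 0,"wy": 0,"wz": 0.131,"fingers": 0},
    {"tx": -0.17,"ty": 0.59,"tz": 0.17,"wx": 0,"wy": 0,"wz": 0.131,"fingers": 0},
    {"tx": -0.17,"ty": 0.59,"tz": 0.17,"wx": 0,"wy": 0,"wz": 0.131,"fingers": 0},
    {"tx": -0.17,"ty": 0.59,"tz": 0.17,"wx": 0,"wy": 0,"wz": 0.131,"fingers": 0},
    {"tx": -0.17,"ty": 0.59,"tz": 0.17,"wx": 0,"wy": 0,"wz": 0.131,"fingers": 0},
    {"tx": -0.17,"ty": 0.59,"tz": 0.17,"wx": 0,"wy": 0,"wz": 0.131,"fingers": 0},
    {"tx": -0.17,"ty": 0.59,"tz": 0.17,"wx": 0,"wy": 0,"wz": 0.131,"fingers": 0},
  ],
)

```text
t: 6.22
tcp_pos: [599.4, -229.7, 229.0]
ee_rot: [-1.558, 1.222, -1.852]
force: [0.2, 0.3, -1.9]
gripper_width: 24.0
```

Request:
arm_command(
  steps=[
    {"tx": 0,"ty": 0,"tz": 0,"wx": 0.083,"wy": -0.0258,"wz": 0,"fingers": 0},
    {"tx": 0,"ty": 0,"tz": 0,"wx": 0.125,"wy": -0.0387,"wz": 0,"fingers": 0},
    {"tx": 0,"ty": 0,"tz": 0,"wx": 0.125,"wy": -0.0387,"wz": 0,"fingers": 0},
    {"tx": 0,"ty": 0,"tz": 0,"wx": 0.125,"wy": -0.0387,"wz": 0,"fingers": 0},
    {"tx": 0,"ty": 0,"tz": 0,"wx": 0.125,"wy": -0.0387,"wz": 0,"fingers": 0},
    {"tx": 0,"ty": 0,"tz": 0,"wx": 0.125,"wy": -0.0387,"wz": 0,"fingers": 0},
    {"tx": 0,"ty": 0,"tz": 0,"wx": 0.125,"wy": -0.0387,"wz": 0,"fingers": 0},
    {"tx": 0,"ty": 0,"tz": 0,"wx": 0.125,"wy": -0.0387,"wz": 0,"fingers": 0},
    {"tx": 0,"ty": 0,"tz": 0,"wx": 0.125,"wy": -0.0387,"wz": 0,"fingers": 0},
    {"tx": 0,"ty": 0,"tz": 0,"wx": 0.125,"wy": -0.0387,"wz": 0,"fingers": 0},
    {"tx": 0,"ty": 0,"tz": 0,"wx": 0.125,"wy": -0.0387,"wz": 0,"fingers": 0},
    {"tx": 0,"ty": 0,"tz": 0,"wx": 0.125,"wy": -0.0387,"wz": 0,"fingers": 0},
    {"tx": 0,"ty": 0,"tz": 0,"wx": 0.042,"wy": -0.0129,"wz": 0,"fingers": 0},
    {"tx": 0,"ty": 0,"tz": 0,"wx": 0,"wy": 0,"wz": 0,"fingers": 0},
  ],
)

```text
t: 7.98
tcp_pos: [599.8, -230.2, 229.5]
ee_rot: [1.57, 0.351, 1.263]
force: [-1.3, 0.7, -2.1]
gripper_width: 23.7
```

Run:
```python
from h import *
np.set_printoptions(precision=3,suppress=True)
R,t,o=Rcur();print(o["t"],o["qpos"],o["tcp_pos"],o["force"],o["gripper_width"]);print(R)
for k in("side","top"):
    s=bot.read_camera(k)[:,:,::-1];cv2.imwrite(f"pics/{k}4.png",s)
    if k=="side": crop(s,205,30,405,180,4,"pics/c10.png")
    else: crop(s,310,120,490,250,4,"pics/c11.png")
```

```text
7.975 [-0.81   0.774  1.501  0.978  1.693 -0.833] [ 599.828 -230.236  229.538] [-1.35   0.684 -2.125] 23.662153260083066
[[ 0.285  0.104  0.953]
 [ 0.895  0.328 -0.303]
 [-0.344  0.939  0.001]]
```

View pics/c10.png

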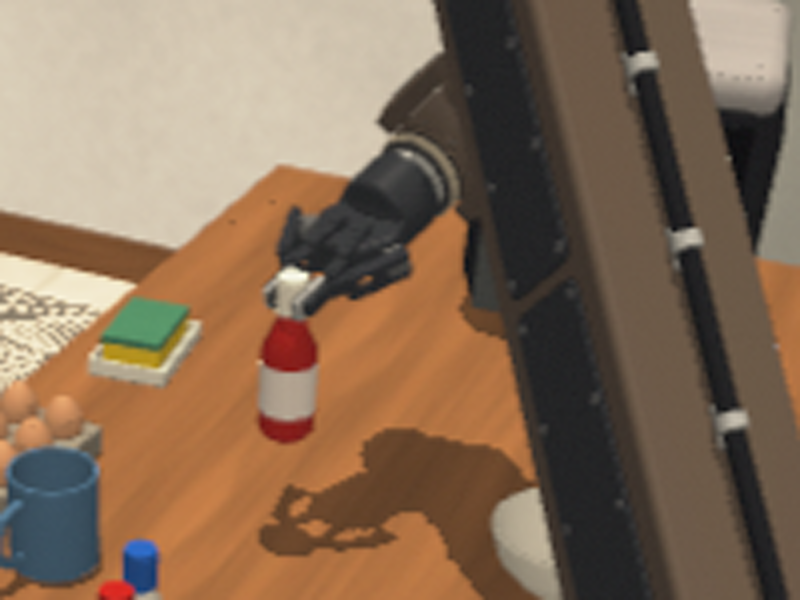

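View pics/c11.png

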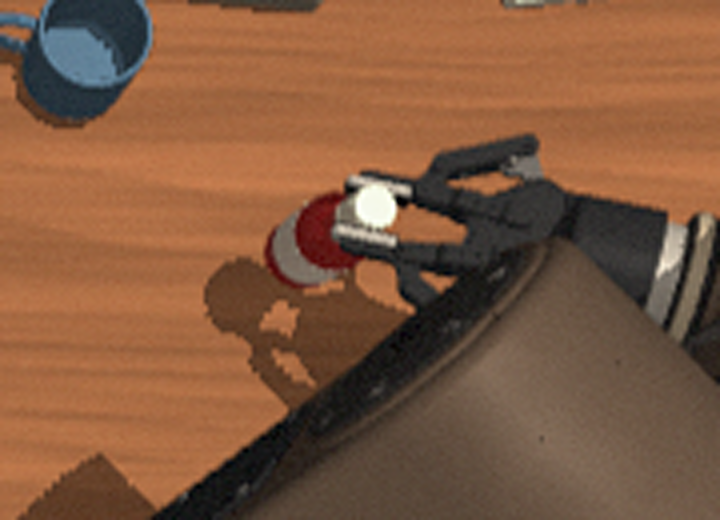

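Request:
arm_command(
  steps=[
    {"tx": 0,"ty": 0,"tz": -1.5,"wx": 0,"wy": 0,"wz": 0,"fingers": 0},
    {"tx": 0,"ty": 0,"tz": -3,"wx": 0,"wy": 0,"wz": 0,"fingers": 0},
    {"tx": 0,"ty": 0,"tz": -2.5,"wx": 0,"wy": 0,"wz": 0,"fingers": 0},
    {"tx": 0,"ty": 0,"tz": -1.5,"wx": 0,"wy": 0,"wz": 0,"fingers": 0},
    {"tx": 0,"ty": 0,"tz": -0.8,"wx": 0,"wy": 0,"wz": 0,"fingers": 0},
    {"tx": 0,"ty": 0,"tz": -0.2,"wx": 0,"wy": 0,"wz": 0,"fingers": 0},
    {"tx": 0,"ty": 0,"tz": 0,"wx": 0,"wy": 0,"wz": 0,"fingers": 0},
  ],
)

```text
t: 8.95
tcp_pos: [600.1, -230.4, 136.2]
ee_rot: [1.567, 0.35, 1.262]
force: [1.3, 0.3, -1.6]
gripper_width: 23.4
```

Request:
arm_command(
  steps=[
    {"tx": 0,"ty": 0,"tz": -0.2,"wx": 0,"wy": 0,"wz": 0,"fingers": 0},
    {"tx": 0,"ty": 0,"tz": -0.2,"wx": 0,"wy": 0,"wz": 0,"fingers": 0},
    {"tx": 0,"ty": 0,"tz": 0,"wx": 0,"wy": 0,"wz": 0,"fingers": 0},
  ],
)

```text
t: 9.32
tcp_pos: [599.9, -230.2, 131.7]
ee_rot: [1.568, 0.35, 1.262]
force: [-0.0, 0.9, -2.6]
gripper_width: 24.0
```

Run:
```python
from h import *
np.set_printoptions(precision=3,suppress=True)
R,t,o=Rcur();print(o["t"],o["qpos"],o["tcp_pos"],o["force"],o["gripper_width"])
s=bot.read_camera("side")[:,:,::-1]
crop(s,205,30,405,180,4,"pics/c12.png")
```

```text
9.325 [-0.81   0.904  1.53   0.968  1.604 -0.967] [ 599.949 -230.23   131.683] [-0.012  0.85  -2.638] 24.044298311560212
```

View pics/c12.png

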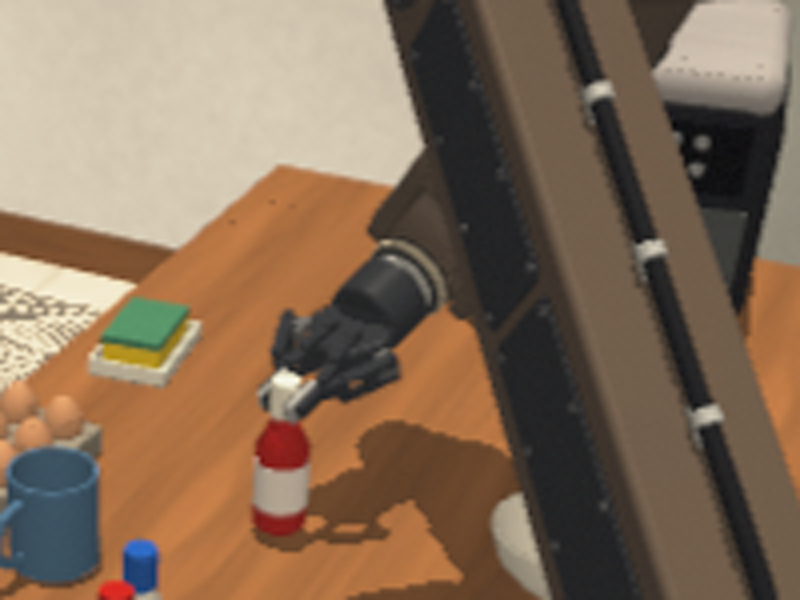

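Request:
arm_command(
  steps=[
    {"tx": 0,"ty": 0,"tz": -0.15,"wx": 0,"wy": 0,"wz": 0,"fingers": 0},
    {"tx": 0,"ty": 0,"tz": -0.1,"wx": 0,"wy": 0,"wz": 0,"fingers": 0},
    {"tx": 0,"ty": 0,"tz": 0,"wx": 0,"wy": 0,"wz": 0,"fingers": 0},
  ],
)

```text
t: 9.75
tcp_pos: [600.0, -230.3, 129.1]
ee_rot: [1.568, 0.35, 1.262]
force: [0.5, -0.0, -1.4]
gripper_width: 23.8
```

Request:
arm_command(
  steps=[
    {"tx": 0,"ty": 0,"tz": -0.1,"wx": 0,"wy": 0,"wz": 0,"fingers": 0},
    {"tx": 0,"ty": 0,"tz": -0.1,"wx": 0,"wy": 0,"wz": 0,"fingers": 0},
    {"tx": 0,"ty": 0,"tz": 0,"wx": 0,"wy": 0,"wz": 0,"fingers": 0},
  ],
)

```text
t: 10.12
tcp_pos: [600.0, -230.3, 127.1]
ee_rot: [1.568, 0.35, 1.262]
force: [0.5, -0.6, -0.9]
gripper_width: 23.8
```

Request:
arm_command(
  steps=[
    {"tx": 0,"ty": 0,"tz": -0.1,"wx": 0,"wy": 0,"wz": 0,"fingers": 0},
    {"tx": 0,"ty": 0,"tz": 0,"wx": 0,"wy": 0,"wz": 0,"fingers": 0},
  ],
)

```text
t: 10.38
tcp_pos: [599.9, -230.2, 126.1]
ee_rot: [1.568, 0.35, 1.262]
force: [0.2, 0.4, -1.9]
gripper_width: 23.7
```

Request:
arm_command(
  steps=[
    {"tx": 0,"ty": 0,"tz": -0.1,"wx": 0,"wy": 0,"wz": 0,"fingers": 0},
    {"tx": 0,"ty": 0,"tz": 0,"wx": 0,"wy": 0,"wz": 0,"fingers": 0},
  ],
)

```text
t: 10.62
tcp_pos: [600.0, -230.3, 125.4]
ee_rot: [1.568, 0.35, 1.262]
force: [0.5, -0.3, 0.4]
gripper_width: 24.0
```

Request:
arm_command(
  steps=[
    {"tx": 0,"ty": 0,"tz": -0.07,"wx": 0,"wy": 0,"wz": 0,"fingers": 0},
    {"tx": 0,"ty": 0,"tz": 0,"wx": 0,"wy": 0,"wz": 0,"fingers": 0},
  ],
)

```text
t: 10.88
tcp_pos: [600.0, -230.2, 125.4]
ee_rot: [1.567, 0.349, 1.262]
force: [-0.9, 0.1, 5.2]
gripper_width: 23.8
```

Request:
arm_command(
  steps=[
    {"tx": 0,"ty": 0,"tz": 0,"wx": 0,"wy": 0,"wz": 0,"fingers": 0.4},
    {"tx": 0,"ty": 0,"tz": 0,"wx": 0,"wy": 0,"wz": 0,"fingers": 0.6},
    {"tx": 0,"ty": 0,"tz": 0,"wx": 0,"wy": 0,"wz": 0,"fingers": 0.8},
    {"tx": 0,"ty": 0,"tz": 0,"wx": 0,"wy": 0,"wz": 0,"fingers": 0.8},
  ],
)

```text
t: 11.38
tcp_pos: [600.0, -230.3, 124.4]
ee_rot: [1.568, 0.35, 1.262]
force: [-1.0, 0.0, 0.3]
gripper_width: 68.5
```

Request:
arm_command(
  steps=[
    {"tx": -0.28,"ty": -0.9,"tz": 0.34,"wx": 0,"wy": 0,"wz": 0,"fingers": 0.8},
    {"tx": -0.56,"ty": -1.8,"tz": 0.69,"wx": 0,"wy": 0,"wz": 0,"fingers": 0.8},
    {"tx": -0.85,"ty": -2.7,"tz": 1.03,"wx": 0,"wy": 0,"wz": 0,"fingers": 0.8},
    {"tx": -1.14,"ty": -3.6,"tz": 1.4,"wx": 0,"wy": 0,"wz": 0,"fingers": 1},
    {"tx": -0.85,"ty": -2.7,"tz": 2,"wx": 0,"wy": 0,"wz": 0,"fingers": 1},
    {"tx": 0,"ty": 0,"tz": 1.5,"wx": 0,"wy": 0,"wz": 0,"fingers": 1},
  ],
)

```text
t: 12.12
tcp_pos: [562.0, -350.3, 195.1]
ee_rot: [1.567, 0.351, 1.259]
force: [0.6, -0.3, -0.2]
gripper_width: 85.4
```

Run:
```python
from h import *
np.set_printoptions(precision=3,suppress=True)
R,t,o=Rcur();print(o["t"],o["qpos"],o["tcp_pos"],o["force"],o["gripper_width"])
for k in("side","top"):
    s=bot.read_camera(k)[:,:,::-1];cv2.imwrite(f"pics/{k}5.png",s)
    if k=="side": crop(s,225,90,345,180,6,"pics/c13.png")
    else: crop(s,330,140,430,220,6,"pics/c14.png")
```

```text
12.125 [-0.957  0.886  1.34   0.883  1.811 -0.864] [ 562.045 -350.285  195.134] [ 0.645 -0.327 -0.242] 85.3755528948521
```

View pics/c13.png

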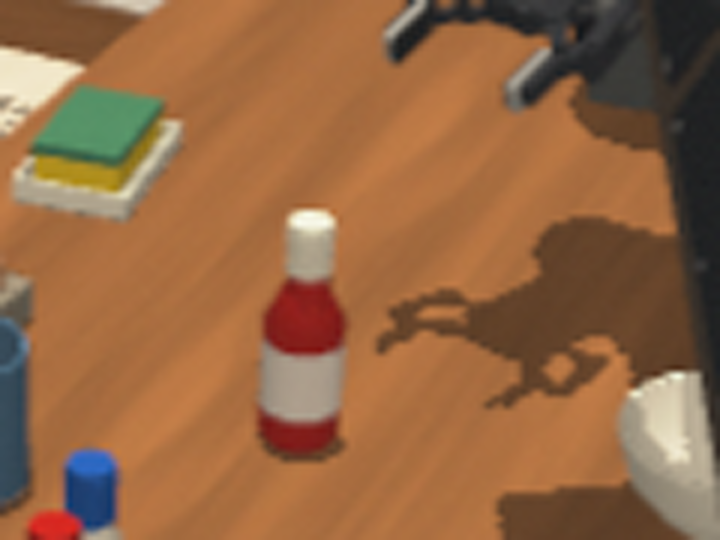

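View pics/c14.png

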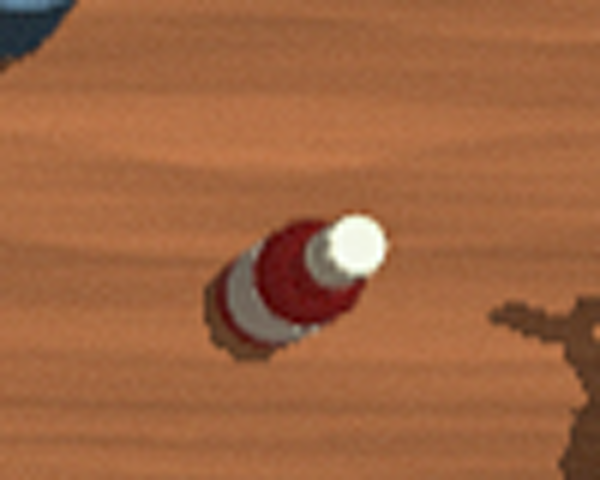

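Run:
```python
from h import *
import fk, ik
np.set_printoptions(precision=3,suppress=True)
R,t,o=Rcur()
q=(330+357/6-.4,140+246/6-.4);p=(225+312/6-.4,90+217/6-.4)
print(two(p,q),onz("top",*q,150),onz("side",*p,150))
X=onz("top",*q,150)*.5+onz("side",*p,150)*.5
n=np.array([.978,.21,0]);d=[0,0,-1]
P=np.array([X[0],X[1],230])
plan(d,n,P)
for s in(1,-1):
    G=goal(d,n*s);rv=Ro.from_matrix(G@R.T).as_rotvec()
    qq,x,G=ik.path(o["qpos"],t,R,[("up",[0,0,40],[0,0,0]),("turn",P-t-[0,0,40],rv)],14)
    ik.path(qq,x,G,[("down",[0,0,-113],[0,0,0]),("up",[0,0,180],[0,0,0]),("caddy",[570-P[0],151-P[1],0],[0,0,0]),("dn",[0,0,-175],[0,0,0])],12)
```

```text
(array([ 593.474, -242.482,  150.386]), [array([0.4, 0.1]), array([-0.2, -0.5])]) [ 592.166 -243.028  150.   ] [ 595.173 -242.905  150.   ]
rotvec [-1.23   0.064  0.45 ] deg 75.1 shift cm [ 3.06 10.51  3.42]
rotvec [ 0.083  1.591 -2.204] deg 155.8 shift cm [ 3.06 10.51  3.42]
up [-0.83  0.77  1.59  0.96  1.66 -0.91] maxstep 0.27 err 0.0
turn [-0.49  0.52  1.52  0.    1.11 -0.7 ] maxstep 0.09 err 0.0
down [-0.49  0.63  1.63  0.    0.88 -0.7 ] maxstep 0.02 err 0.0
up [-0.49  0.47  1.42  0.    1.25 -0.7 ] maxstep 0.03 err 0.0
caddy [ 0.15  0.38  1.56  0.    1.2  -0.06] maxstep 0.06 err 0.0
dn [ 0.15  0.55  1.77 -0.    0.82 -0.06] maxstep 0.03 err 0.0
up [-0.83  0.77  1.59  0.96  1.66 -0.91] maxstep 0.27 err 0.0
turn [-0.49  0.52  1.52  0.    1.11  2.44] maxstep 0.4 err 0.0
down [-0.49  0.63  1.63  0.    0.88  2.44] maxstep 0.02 err 0.0
up [-0.49  0.47  1.42  0.    1.25  2.44] maxstep 0.03 err 0.0
caddy [0.07 0.35 1.68 0.21 1.08 2.69] maxstep 0.05 err 0.414
dn [0.09 0.54 1.9  0.29 0.67 2.69] maxstep 0.04 err 0.396
```

Request:
arm_command(
  steps=[
    {"tx": 0,"ty": 0,"tz": 2,"wx": 0,"wy": 0,"wz": 0,"fingers": 1},
    {"tx": 0,"ty": 0,"tz": 2,"wx": -0.123,"wy": 0.0064,"wz": 0.045,"fingers": 1},
    {"tx": 0.35,"ty": 1.2,"tz": -0.06,"wx": -0.123,"wy": 0.0064,"wz": 0.045,"fingers": 1},
    {"tx": 0.35,"ty": 1.2,"tz": -0.06,"wx": -0.123,"wy": 0.0064,"wz": 0.045,"fingers": 1},
    {"tx": 0.35,"ty": 1.2,"tz": -0.06,"wx": -0.123,"wy": 0.0064,"wz": 0.045,"fingers": 1},
    {"tx": 0.35,"ty": 1.2,"tz": -0.06,"wx": -0.123,"wy": 0.0064,"wz": 0.045,"fingers": 1},
    {"tx": 0.35,"ty": 1.2,"tz": -0.06,"wx": -0.123,"wy": 0.0064,"wz": 0.045,"fingers": 1},
    {"tx": 0.35,"ty": 1.2,"tz": -0.06,"wx": -0.123,"wy": 0.0064,"wz": 0.045,"fingers": 1},
    {"tx": 0.35,"ty": 1.2,"tz": -0.06,"wx": -0.123,"wy": 0.0064,"wz": 0.045,"fingers": 1},
    {"tx": 0.35,"ty": 1.2,"tz": -0.06,"wx": -0.123,"wy": 0.0064,"wz": 0.045,"fingers": 1},
    {"tx": 0.35,"ty": 1.15,"tz": -0.06,"wx": -0.123,"wy": 0.0064,"wz": 0.045,"fingers": 1},
    {"tx": 0,"ty": 0,"tz": 0,"wx": 0,"wy": 0,"wz": 0,"fingers": 1},
  ],
)

```text
t: 13.72
tcp_pos: [595.1, -236.8, 229.8]
ee_rot: [2.349, 1.57, 2.562]
force: [-0.2, 0.1, -0.3]
gripper_width: 85.2
```

Run:
```python
from h import *
np.set_printoptions(precision=3,suppress=True)
R,t,o=Rcur();print(o["t"],o["qpos"],o["tcp_pos"],o["force"],o["gripper_width"])
plan([0,0,-1],[.978,.21,0],[593.5,-242.8,117])
```

```text
13.725 [-0.482  0.515  1.519  0.     1.108 -0.695] [ 595.107 -236.792  229.794] [-0.183  0.142 -0.253] 85.23147675048469
rotvec [-0.001 -0.001 -0.002] deg 0.1 shift cm [ -0.16  -0.6  -11.28]
rotvec [ 0.001 -0.001  3.14 ] deg 179.9 shift cm [ -0.16  -0.6  -11.28]
```

Request:
arm_command(
  steps=[
    {"tx": -0.16,"ty": -0.6,"tz": -2,"wx": 0,"wy": 0,"wz": 0,"fingers": 0.8},
    {"tx": 0,"ty": 0,"tz": -3.5,"wx": 0,"wy": 0,"wz": 0,"fingers": 0.7},
    {"tx": 0,"ty": 0,"tz": -3,"wx": 0,"wy": 0,"wz": 0,"fingers": 0.7},
    {"tx": 0,"ty": 0,"tz": -2,"wx": 0,"wy": 0,"wz": 0,"fingers": 0.7},
    {"tx": 0,"ty": 0,"tz": -0.6,"wx": 0,"wy": 0,"wz": 0,"fingers": 0.7},
    {"tx": 0,"ty": 0,"tz": -0.1,"wx": 0,"wy": 0,"wz": 0,"fingers": 0.7},
    {"tx": 0,"ty": 0,"tz": 0,"wx": 0,"wy": 0,"wz": 0,"fingers": 0.7},
  ],
)

```text
t: 14.6
tcp_pos: [593.4, -246.0, 117.6]
ee_rot: [1.919, 1.57, 2.128]
force: [-0.1, 0.1, -0.2]
gripper_width: 59.8
```

Run:
```python
from h import *
s=bot.read_camera("side")[:,:,::-1];cv2.imwrite("pics/side6.png",s)
crop(s,225,90,345,180,6,"pics/c15.png")
```

```text
(no output)
```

View pics/c15.png

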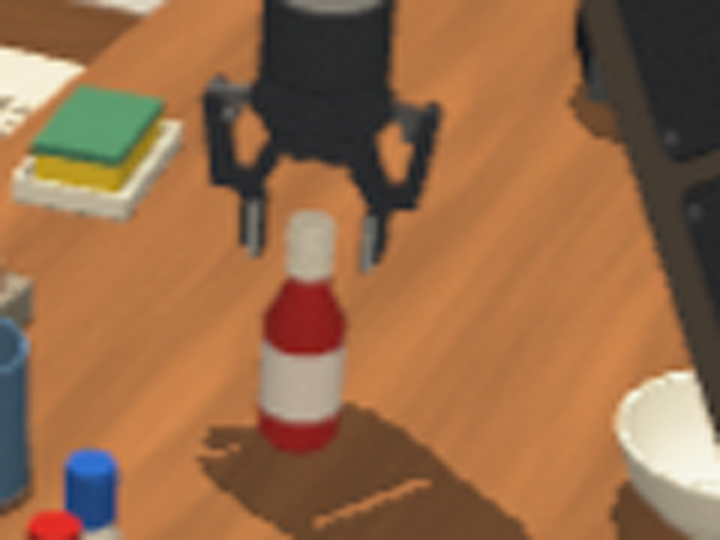

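Request:
arm_command(
  steps=[
    {"tx": 0,"ty": 0.3,"tz": 0,"wx": 0,"wy": 0,"wz": 0,"fingers": 0.6},
    {"tx": 0,"ty": 0,"tz": 0,"wx": 0,"wy": 0,"wz": 0,"fingers": 0.4},
    {"tx": 0,"ty": 0,"tz": 0,"wx": 0,"wy": 0,"wz": 0,"fingers": 0.35},
    {"tx": 0,"ty": 0,"tz": 0,"wx": 0,"wy": 0,"wz": 0,"fingers": 0},
    {"tx": 0,"ty": 0,"tz": 0,"wx": 0,"wy": 0,"wz": 0,"fingers": 0},
    {"tx": 0,"ty": 0,"tz": 0,"wx": 0,"wy": 0,"wz": 0,"fingers": 0},
  ],
  newtons=80,
)

```text
t: 15.4
tcp_pos: [593.3, -242.8, 117.1]
ee_rot: [2.189, 1.57, 2.399]
force: [1.2, 0.5, 5.7]
gripper_width: 24.1
```

Request:
arm_command(
  steps=[
    {"tx": 0,"ty": 0,"tz": 1,"wx": 0,"wy": 0,"wz": 0,"fingers": 0},
    {"tx": 0,"ty": 0,"tz": 2.5,"wx": 0,"wy": 0,"wz": 0,"fingers": 0},
    {"tx": 0,"ty": 0,"tz": 4,"wx": 0,"wy": 0,"wz": 0,"fingers": 0},
    {"tx": 0,"ty": 0,"tz": 4,"wx": 0,"wy": 0,"wz": 0,"fingers": 0},
    {"tx": 0,"ty": 0,"tz": 4,"wx": 0,"wy": 0,"wz": 0,"fingers": 0},
    {"tx": 0,"ty": 0,"tz": 2,"wx": 0,"wy": 0,"wz": 0,"fingers": 0},
    {"tx": 0,"ty": 0,"tz": 0,"wx": 0,"wy": 0,"wz": 0,"fingers": 0},
  ],
)

```text
t: 16.27
tcp_pos: [593.1, -242.9, 293.1]
ee_rot: [-0.337, 1.57, -0.128]
force: [-0.0, -0.3, -1.9]
gripper_width: 24.1
```

Run:
```python
from h import *
np.set_printoptions(precision=3,suppress=True)
R,t,o=Rcur();print(o["t"],o["qpos"],o["tcp_pos"],o["force"],o["gripper_width"])
for k in("side","top"):
    s=bot.read_camera(k)[:,:,::-1];cv2.imwrite(f"pics/{k}7.png",s)
s=cv2.imread("pics/side7.png");crop(s,225,50,345,170,5,"pics/c16.png")
```

```text
16.275 [-0.492  0.463  1.436  0.     1.242 -0.701] [ 593.133 -242.865  293.112] [-0.041 -0.325 -1.898] 24.088976108381804
```

View pics/c16.png

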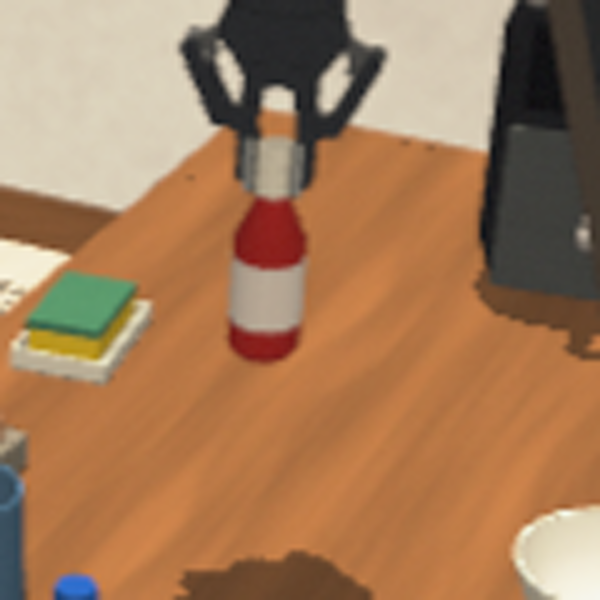

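View pics/top7.png

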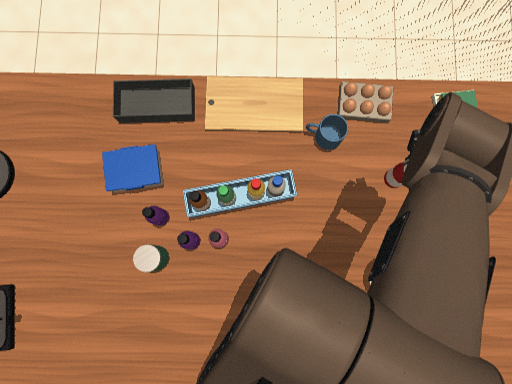

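Run:
```python
from h import *
im=cv2.imread("pics/top0.png")
crop(im,228,165,254,215,12,"pics/c17.png")
for u in (236,238,240,242,244):
    print(u,[(v,*im[v,u]) for v in range(174,214)])
```

```text
236 [(174, np.uint8(58), np.uint8(91), np.uint8(145)), (175, np.uint8(61), np.uint8(90), np.uint8(145)), (176, np.uint8(55), np.uint8(93), np.uint8(148)), (177, np.uint8(56), np.uint8(94), np.uint8(154)), (178, np.uint8(59), np.uint8(98), np.uint8(160)), (179, np.uint8(82), np.uint8(105), np.uint8(138)), (180, np.uint8(159), np.uint8(150), np.uint8(129)), (181, np.uint8(212), np.uint8(196), np.uint8(160)), (182, np.uint8(150), np.uint8(138), np.uint8(114)), (183, np.uint8(59), np.uint8(52), np.uint8(39)), (184, np.uint8(69), np.uint8(61), np.uint8(48)), (185, np.uint8(67), np.uint8(61), np.uint8(48)), (186, np.uint8(86), np.uint8(76), np.uint8(60)), (187, np.uint8(172), np.uint8(161), np.uint8(134)), (188, np.uint8(206), np.uint8(192), np.uint8(159)), (189, np.uint8(206), np.uint8(194), np.uint8(161)), (190, np.uint8(207), np.uint8(193), np.uint8(161)), (191, np.uint8(205), np.uint8(192), np.uint8(159)), (192, np.uint8(206), np.uint8(192), np.uint8(160)), (193, np.uint8(209), np.uint8(196), np.uint8(161)), (194, np.uint8(210), np.uint8(195), np.uint8(159)), (195, np.uint8(215), np.ui
[... 8430 characters left out ...]
p.uint8(204), np.uint8(192), np.uint8(159)), (201, np.uint8(209), np.uint8(194), np.uint8(161)), (202, np.uint8(186), np.uint8(175), np.uint8(142)), (203, np.uint8(209), np.uint8(195), np.uint8(164)), (204, np.uint8(157), np.uint8(147), np.uint8(121)), (205, np.uint8(134), np.uint8(122), np.uint8(92)), (206, np.uint8(108), np.uint8(95), np.uint8(69)), (207, np.uint8(49), np.uint8(52), np.uint8(64)), (208, np.uint8(40), np.uint8(58), np.uint8(87)), (209, np.uint8(30), np.uint8(52), np.uint8(80)), (210, np.uint8(45), np.uint8(74), np.uint8(122)), (211, np.uint8(59), np.uint8(92), np.uint8(146)), (212, np.uint8(56), np.uint8(89), np.uint8(141)), (213, np.uint8(58), np.uint8(92), np.uint8(145))]
```

View pics/c17.png

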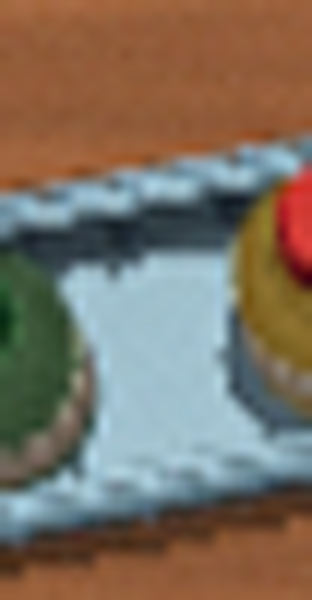

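Request:
arm_command(
  steps=[
    {"tx": 0,"ty": 2,"tz": 1,"wx": 0,"wy": 0,"wz": 0,"fingers": 0},
    {"tx": -0.3,"ty": 4,"tz": 1,"wx": 0,"wy": 0,"wz": 0,"fingers": 0},
    {"tx": -0.3,"ty": 4,"tz": 0.5,"wx": 0,"wy": 0,"wz": 0,"fingers": 0},
    {"tx": -0.3,"ty": 4,"tz": 0,"wx": 0,"wy": 0,"wz": 0,"fingers": 0},
    {"tx": -0.3,"ty": 4,"tz": 0,"wx": 0,"wy": 0,"wz": 0,"fingers": 0},
    {"tx": -0.3,"ty": 4,"tz": 0,"wx": 0,"wy": 0,"wz": 0,"fingers": 0},
    {"tx": -0.3,"ty": 4,"tz": 0,"wx": 0,"wy": 0,"wz": 0,"fingers": 0},
    {"tx": -0.3,"ty": 4,"tz": 0,"wx": 0,"wy": 0,"wz": 0,"fingers": 0},
    {"tx": -0.2,"ty": 4,"tz": 0,"wx": 0,"wy": 0,"wz": 0,"fingers": 0},
    {"tx": 0,"ty": 3,"tz": 0,"wx": 0,"wy": 0,"wz": 0,"fingers": 0},
    {"tx": 0,"ty": 1.5,"tz": 0,"wx": 0,"wy": 0,"wz": 0,"fingers": 0},
    {"tx": 0,"ty": 0.8,"tz": 0,"wx": 0,"wy": 0,"wz": 0,"fingers": 0},
    {"tx": 0,"ty": 0,"tz": 0,"wx": 0,"wy": 0,"wz": 0,"fingers": 0},
  ],
)

```text
t: 18.0
tcp_pos: [570.0, 150.1, 316.6]
ee_rot: [2.5, 1.569, 2.71]
force: [-0.2, 0.4, -1.5]
gripper_width: 24.2
```

Run:
```python
from h import *
np.set_printoptions(precision=2,suppress=True)
a=onz("top",240,178.5,66);b=onz("top",240,206.3,66);print(a,b,(a+b)/2,np.linalg.norm(a-b)*np.cos(.215))
R,t,o=Rcur();print(t,R)
s=bot.read_camera("side")[:,:,::-1];cv2.imwrite("pics/side8.png",s)
crop(s,180,80,280,270,3.1,"pics/c18.png")
plan([0,0,-1],[.978,.21,0],[569.5,151.2,290])
```

```text
[607.23 154.88  66.  ] [527.59 152.95  66.  ] [567.41 153.92  66.  ] 77.83076385411168
[570.   150.14 316.59] [[-0.   -0.21  0.98]
 [ 0.    0.98  0.21]
 [-1.    0.   -0.  ]]
rotvec [-0. -0.  0.] deg 0.2 shift cm [-0.06  0.15 -2.66]
rotvec [-0.    0.   -3.14] deg 179.9 shift cm [-0.06  0.15 -2.66]
```

View pics/c18.png

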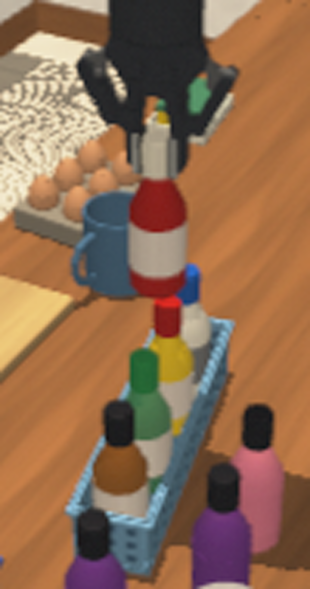

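Request:
arm_command(
  steps=[
    {"tx": 0,"ty": 0.1,"tz": -2,"wx": 0,"wy": 0,"wz": 0,"fingers": 0},
    {"tx": 0,"ty": 0,"tz": -3,"wx": 0,"wy": 0,"wz": 0,"fingers": 0},
    {"tx": 0,"ty": 0,"tz": -2.5,"wx": 0,"wy": 0,"wz": 0,"fingers": 0},
    {"tx": 0,"ty": 0,"tz": -1.2,"wx": 0,"wy": 0,"wz": 0,"fingers": 0},
    {"tx": 0,"ty": 0,"tz": -0.5,"wx": 0,"wy": 0,"wz": 0,"fingers": 0},
    {"tx": 0,"ty": 0,"tz": 0,"wx": 0,"wy": 0,"wz": 0,"fingers": 0},
  ],
)

```text
t: 18.8
tcp_pos: [570.3, 151.1, 225.2]
ee_rot: [2.098, 1.569, 2.307]
force: [0.3, 0.9, -2.0]
gripper_width: 24.3
```

Run:
```python
from h import *
np.set_printoptions(precision=2,suppress=True)
R,t,o=Rcur();print(o["t"],t)
for k in("side","top"):
    s=bot.read_camera(k)[:,:,::-1];cv2.imwrite(f"pics/{k}9.png",s)
    if k=="side":crop(s,195,130,275,270,4.2,"pics/c19.png")
    else:crop(s,175,140,305,230,5,"pics/c20.png")
```

```text
18.8 [570.33 151.06 225.17]
```

View pics/c19.png

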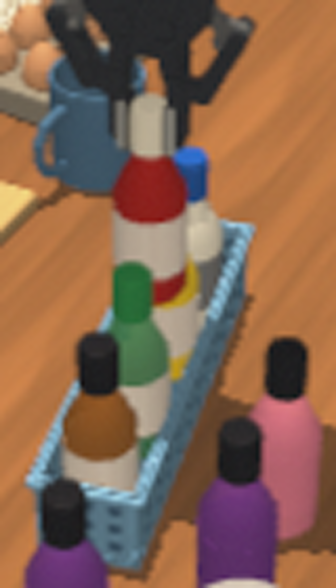

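View pics/c20.png

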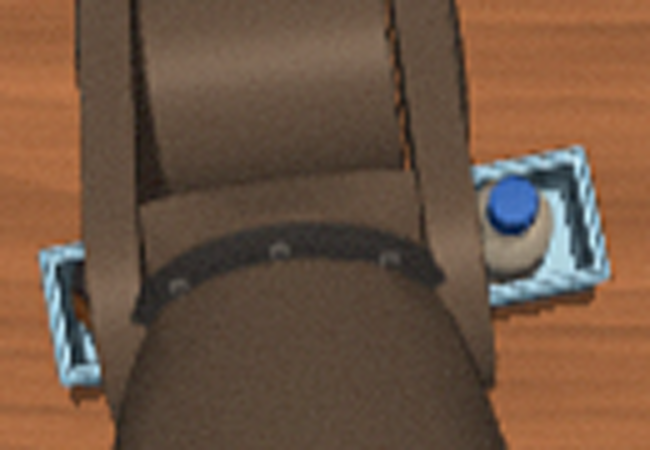

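Request:
arm_command(
  steps=[
    {"tx": 0,"ty": 0,"tz": -0.4,"wx": 0,"wy": 0,"wz": 0,"fingers": 0},
    {"tx": 0,"ty": 0,"tz": -0.4,"wx": 0,"wy": 0,"wz": 0,"fingers": 0},
    {"tx": 0,"ty": 0,"tz": -0.3,"wx": 0,"wy": 0,"wz": 0,"fingers": 0},
    {"tx": 0,"ty": 0,"tz": -0.2,"wx": 0,"wy": 0,"wz": 0,"fingers": 0},
    {"tx": 0,"ty": 0,"tz": 0,"wx": 0,"wy": 0,"wz": 0,"fingers": 0},
  ],
)

```text
t: 19.52
tcp_pos: [570.0, 151.3, 211.6]
ee_rot: [2.396, 1.569, 2.606]
force: [-0.3, 0.0, -1.5]
gripper_width: 24.2
```

Request:
arm_command(
  steps=[
    {"tx": 0,"ty": 0,"tz": -0.2,"wx": 0,"wy": 0,"wz": 0,"fingers": 0},
    {"tx": 0,"ty": 0,"tz": -0.2,"wx": 0,"wy": 0,"wz": 0,"fingers": 0},
    {"tx": 0,"ty": 0,"tz": 0,"wx": 0,"wy": 0,"wz": 0,"fingers": 0},
  ],
)

```text
t: 19.9
tcp_pos: [570.0, 151.2, 207.6]
ee_rot: [2.427, 1.569, 2.637]
force: [-0.1, -0.1, -1.9]
gripper_width: 24.2
```

Request:
arm_command(
  steps=[
    {"tx": 0,"ty": 0,"tz": -0.2,"wx": 0,"wy": 0,"wz": 0,"fingers": 0},
    {"tx": 0,"ty": 0,"tz": -0.2,"wx": 0,"wy": 0,"wz": 0,"fingers": 0},
    {"tx": 0,"ty": 0,"tz": 0,"wx": 0,"wy": 0,"wz": 0,"fingers": 0},
  ],
)

```text
t: 20.27
tcp_pos: [570.0, 151.2, 203.5]
ee_rot: [2.459, 1.569, 2.669]
force: [-0.2, -1.0, -1.5]
gripper_width: 23.9
```

Request:
arm_command(
  steps=[
    {"tx": 0,"ty": 0,"tz": -0.15,"wx": 0,"wy": 0,"wz": 0,"fingers": 0},
    {"tx": 0,"ty": 0,"tz": -0.15,"wx": 0,"wy": 0,"wz": 0,"fingers": 0},
    {"tx": 0,"ty": 0,"tz": 0,"wx": 0,"wy": 0,"wz": 0,"fingers": 0},
  ],
)

```text
t: 20.65
tcp_pos: [569.9, 151.2, 200.4]
ee_rot: [2.482, 1.568, 2.692]
force: [0.0, 0.1, -1.9]
gripper_width: 24.3
```

Request:
arm_command(
  steps=[
    {"tx": 0,"ty": 0,"tz": -0.15,"wx": 0,"wy": 0,"wz": 0,"fingers": 0},
    {"tx": 0,"ty": 0,"tz": -0.15,"wx": 0,"wy": 0,"wz": 0,"fingers": 0},
    {"tx": 0,"ty": 0,"tz": 0,"wx": 0,"wy": 0,"wz": 0,"fingers": 0},
  ],
)

```text
t: 21.02
tcp_pos: [570.0, 151.2, 197.6]
ee_rot: [2.418, 1.569, 2.627]
force: [0.1, 0.7, -2.2]
gripper_width: 24.1
```

Run:
```python
from h import *
np.set_printoptions(precision=2,suppress=True)
R,t,o=Rcur();print(o["t"],t,o["force"],o["ft_torque"])
for k in("side",):
    s=bot.read_camera(k)[:,:,::-1];cv2.imwrite(f"pics/{k}10.png",s)
    crop(s,195,130,275,250,5,"pics/c21.png")
```

```text
21.025 [570.   151.24 197.57] [ 0.14  0.66 -2.16] [-0.02  0.06  0.02]
```

View pics/c21.png

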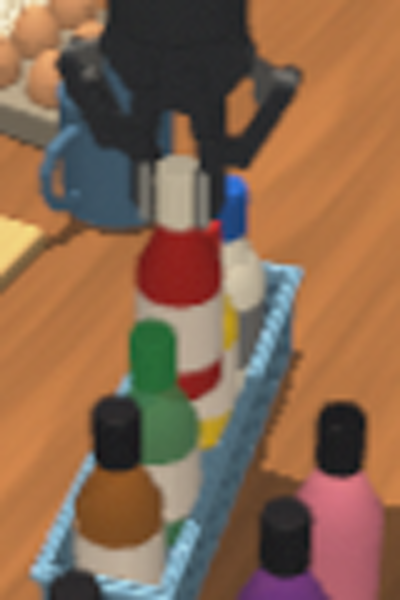

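Request:
arm_command(
  steps=[
    {"tx": 0,"ty": 0,"tz": -0.15,"wx": 0,"wy": 0,"wz": 0,"fingers": 0},
    {"tx": 0,"ty": 0,"tz": -0.15,"wx": 0,"wy": 0,"wz": 0,"fingers": 0},
    {"tx": 0,"ty": 0,"tz": 0,"wx": 0,"wy": 0,"wz": 0,"fingers": 0},
  ],
)

```text
t: 21.45
tcp_pos: [570.0, 151.3, 194.6]
ee_rot: [2.406, 1.569, 2.616]
force: [-0.2, 0.7, -2.5]
gripper_width: 23.7
```

Request:
arm_command(
  steps=[
    {"tx": 0,"ty": 0,"tz": -0.15,"wx": 0,"wy": 0,"wz": 0,"fingers": 0},
    {"tx": 0,"ty": 0,"tz": -0.15,"wx": 0,"wy": 0,"wz": 0,"fingers": 0},
    {"tx": 0,"ty": 0,"tz": 0,"wx": 0,"wy": 0,"wz": 0,"fingers": 0},
  ],
)

```text
t: 21.82
tcp_pos: [570.0, 151.3, 191.6]
ee_rot: [2.403, 1.569, 2.612]
force: [0.9, -0.0, -2.4]
gripper_width: 24.3
```

Request:
arm_command(
  steps=[
    {"tx": 0,"ty": 0,"tz": -0.15,"wx": 0,"wy": 0,"wz": 0,"fingers": 0},
    {"tx": 0,"ty": 0,"tz": -0.15,"wx": 0,"wy": 0,"wz": 0,"fingers": 0},
    {"tx": 0,"ty": 0,"tz": 0,"wx": 0,"wy": 0,"wz": 0,"fingers": 0},
  ],
)

```text
t: 22.2
tcp_pos: [570.0, 151.3, 188.5]
ee_rot: [2.41, 1.569, 2.62]
force: [-0.5, 0.5, -1.8]
gripper_width: 24.4
```

Run:
```python
from h import *
for k in("side","top"):
    s=bot.read_camera(k)[:,:,::-1];cv2.imwrite(f"pics/{k}11.png",s)
crop(cv2.imread("pics/side11.png"),195,130,275,250,5,"pics/c22.png")
```

```text
(no output)
```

View pics/c22.png

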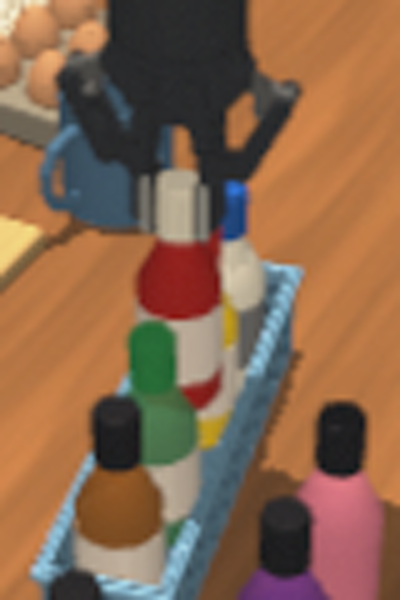

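Request:
arm_command(
  steps=[
    {"tx": 0,"ty": 0,"tz": -0.15,"wx": 0,"wy": 0,"wz": 0,"fingers": 0},
    {"tx": 0,"ty": 0,"tz": -0.15,"wx": 0,"wy": 0,"wz": 0,"fingers": 0},
    {"tx": 0,"ty": 0,"tz": -0.15,"wx": 0,"wy": 0,"wz": 0,"fingers": 0},
    {"tx": 0,"ty": 0,"tz": -0.15,"wx": 0,"wy": 0,"wz": 0,"fingers": 0},
  ],
)

```text
t: 22.8
tcp_pos: [570.1, 151.3, 182.6]
ee_rot: [2.313, 1.569, 2.522]
force: [-1.2, 0.9, -0.7]
gripper_width: 24.1
```

Request:
arm_command(
  steps=[
    {"tx": 0,"ty": 0,"tz": -0.15,"wx": 0,"wy": 0,"wz": 0,"fingers": 0},
    {"tx": 0,"ty": 0,"tz": -0.15,"wx": 0,"wy": 0,"wz": 0,"fingers": 0},
    {"tx": 0,"ty": 0,"tz": -0.15,"wx": 0,"wy": 0,"wz": 0,"fingers": 0},
    {"tx": 0,"ty": 0,"tz": -0.15,"wx": 0,"wy": 0,"wz": 0,"fingers": 0},
  ],
)

```text
t: 23.3
tcp_pos: [570.1, 151.3, 176.7]
ee_rot: [2.31, 1.569, 2.52]
force: [-0.0, 0.1, 0.2]
gripper_width: 24.2
```

Request:
arm_command(
  steps=[
    {"tx": 0,"ty": 0,"tz": -0.15,"wx": 0,"wy": 0,"wz": 0,"fingers": 0},
    {"tx": 0,"ty": 0,"tz": -0.15,"wx": 0,"wy": 0,"wz": 0,"fingers": 0},
    {"tx": 0,"ty": 0,"tz": -0.15,"wx": 0,"wy": 0,"wz": 0,"fingers": 0},
    {"tx": 0,"ty": 0,"tz": -0.15,"wx": 0,"wy": 0,"wz": 0,"fingers": 0},
  ],
)

```text
t: 23.8
tcp_pos: [570.1, 151.3, 170.7]
ee_rot: [2.288, 1.569, 2.497]
force: [-1.0, 0.9, -0.2]
gripper_width: 24.0
```

Run:
```python
from h import *
np.set_printoptions(precision=2,suppress=True)
R,t,o=Rcur();print(o["t"],t,o["force"],o["ft_torque"])
for k in("side",):
    s=bot.read_camera(k)[:,:,::-1];cv2.imwrite(f"pics/{k}12.png",s)
crop(cv2.imread("pics/side12.png"),195,130,275,250,5,"pics/c23.png")
```

```text
23.8 [570.08 151.29 170.66] [-1.04  0.9  -0.16] [0.3  0.13 0.  ]
```

View pics/c23.png

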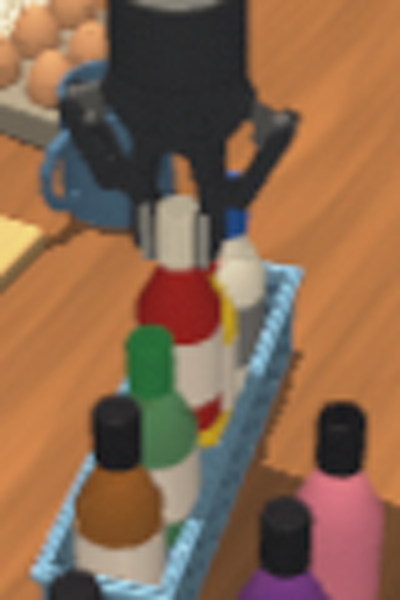

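Request:
arm_command(
  steps=[
    {"tx": 0,"ty": 0,"tz": -0.2,"wx": 0,"wy": 0,"wz": 0,"fingers": 0},
    {"tx": 0,"ty": 0,"tz": -0.2,"wx": 0,"wy": 0,"wz": 0,"fingers": 0},
    {"tx": 0,"ty": 0,"tz": -0.2,"wx": 0,"wy": 0,"wz": 0,"fingers": 0},
    {"tx": 0,"ty": 0,"tz": -0.2,"wx": 0,"wy": 0,"wz": 0,"fingers": 0},
  ],
)

```text
t: 24.35
tcp_pos: [570.1, 151.2, 162.6]
ee_rot: [2.354, 1.569, 2.563]
force: [0.7, 1.0, -0.2]
gripper_width: 24.3
```

Request:
arm_command(
  steps=[
    {"tx": 0,"ty": 0,"tz": -0.2,"wx": 0,"wy": 0,"wz": 0,"fingers": 0},
    {"tx": 0,"ty": 0,"tz": -0.2,"wx": 0,"wy": 0,"wz": 0,"fingers": 0},
    {"tx": 0,"ty": 0,"tz": -0.2,"wx": 0,"wy": 0,"wz": 0,"fingers": 0},
    {"tx": 0,"ty": 0,"tz": -0.2,"wx": 0,"wy": 0,"wz": 0,"fingers": 0},
  ],
)

```text
t: 24.85
tcp_pos: [570.1, 151.1, 154.6]
ee_rot: [2.383, 1.569, 2.593]
force: [-0.0, -0.0, -0.8]
gripper_width: 24.2
```

Request:
arm_command(
  steps=[
    {"tx": 0,"ty": 0,"tz": -0.2,"wx": 0,"wy": 0,"wz": 0,"fingers": 0},
    {"tx": 0,"ty": 0,"tz": -0.2,"wx": 0,"wy": 0,"wz": 0,"fingers": 0},
    {"tx": 0,"ty": 0,"tz": -0.2,"wx": 0,"wy": 0,"wz": 0,"fingers": 0},
    {"tx": 0,"ty": 0,"tz": -0.2,"wx": 0,"wy": 0,"wz": 0,"fingers": 0},
  ],
)

```text
t: 25.35
tcp_pos: [570.1, 151.2, 146.6]
ee_rot: [2.352, 1.569, 2.561]
force: [-0.3, -0.6, -1.3]
gripper_width: 24.3
```

Run:
```python
from h import *
np.set_printoptions(precision=2,suppress=True)
R,t,o=Rcur();print(o["t"],t,o["force"],o["ft_torque"])
for k in("side",):
    s=bot.read_camera(k)[:,:,::-1];cv2.imwrite(f"pics/{k}13.png",s)
crop(cv2.imread("pics/side13.png"),195,130,275,250,5,"pics/c24.png")
```

```text
25.35 [570.06 151.24 146.58] [-0.33 -0.63 -1.27] [0.   0.06 0.01]
```

View pics/c24.png

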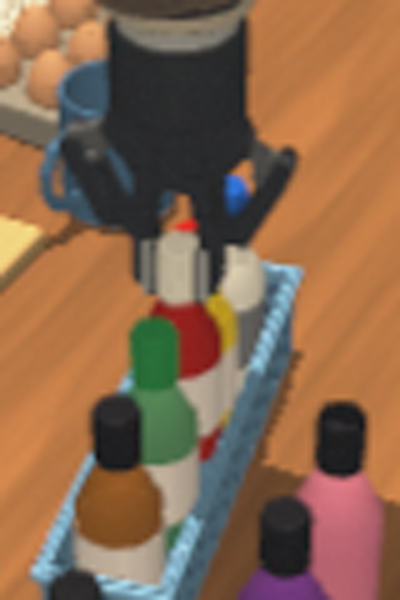

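Request:
arm_command(
  steps=[
    {"tx": 0,"ty": 0,"tz": -0.2,"wx": 0,"wy": 0,"wz": 0,"fingers": 0},
    {"tx": 0,"ty": 0,"tz": -0.2,"wx": 0,"wy": 0,"wz": 0,"fingers": 0},
    {"tx": 0,"ty": 0,"tz": -0.2,"wx": 0,"wy": 0,"wz": 0,"fingers": 0},
    {"tx": 0,"ty": 0,"tz": -0.2,"wx": 0,"wy": 0,"wz": 0,"fingers": 0},
    {"tx": 0,"ty": 0,"tz": -0.2,"wx": 0,"wy": 0,"wz": 0,"fingers": 0},
  ],
)

```text
t: 26.02
tcp_pos: [570.1, 151.2, 136.6]
ee_rot: [2.351, 1.569, 2.561]
force: [0.4, 0.2, -0.5]
gripper_width: 23.9
```

Request:
arm_command(
  steps=[
    {"tx": 0,"ty": 0,"tz": -0.2,"wx": 0,"wy": 0,"wz": 0,"fingers": 0},
    {"tx": 0,"ty": 0,"tz": -0.2,"wx": 0,"wy": 0,"wz": 0,"fingers": 0},
    {"tx": 0,"ty": 0,"tz": -0.2,"wx": 0,"wy": 0,"wz": 0,"fingers": 0},
    {"tx": 0,"ty": 0,"tz": -0.2,"wx": 0,"wy": 0,"wz": 0,"fingers": 0},
    {"tx": 0,"ty": 0,"tz": 0,"wx": 0,"wy": 0,"wz": 0,"fingers": 0},
  ],
)

```text
t: 26.65
tcp_pos: [570.0, 151.2, 128.5]
ee_rot: [2.435, 1.569, 2.644]
force: [0.4, 0.2, -1.7]
gripper_width: 24.1
```

Run:
```python
from h import *
np.set_printoptions(precision=2,suppress=True)
R,t,o=Rcur();print(o["t"],t,o["force"],o["ft_torque"])
for k in("side",):
    s=bot.read_camera(k)[:,:,::-1];cv2.imwrite(f"pics/{k}14.png",s)
crop(cv2.imread("pics/side14.png"),195,130,275,250,5,"pics/c25.png")
```

```text
26.65 [570.   151.23 128.46] [ 0.36  0.22 -1.72] [ 0.02 -0.02 -0.02]
```

View pics/c25.png

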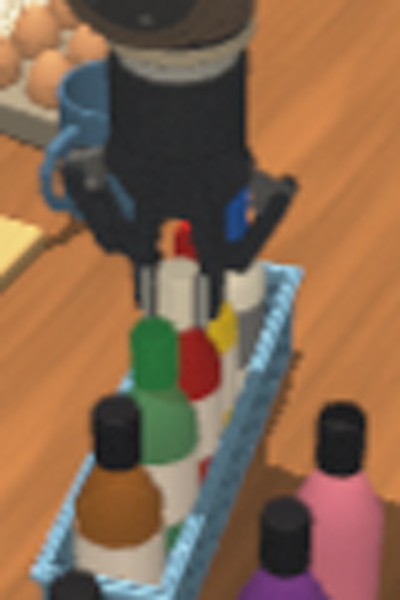

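Request:
arm_command(
  steps=[
    {"tx": 0,"ty": 0,"tz": -0.15,"wx": 0,"wy": 0,"wz": 0,"fingers": 0},
    {"tx": 0,"ty": 0,"tz": -0.15,"wx": 0,"wy": 0,"wz": 0,"fingers": 0},
    {"tx": 0,"ty": 0,"tz": -0.1,"wx": 0,"wy": 0,"wz": 0,"fingers": 0},
    {"tx": 0,"ty": 0,"tz": 0,"wx": 0,"wy": 0,"wz": 0,"fingers": 0},
  ],
)

```text
t: 27.2
tcp_pos: [570.0, 151.3, 124.6]
ee_rot: [2.376, 1.569, 2.585]
force: [1.0, 0.6, -2.7]
gripper_width: 24.2
```

Request:
arm_command(
  steps=[
    {"tx": -0.03,"ty": 0.14,"tz": 0,"wx": 0,"wy": 0,"wz": 0,"fingers": 0},
    {"tx": -0.03,"ty": 0.14,"tz": 0,"wx": 0,"wy": 0,"wz": 0,"fingers": 0},
    {"tx": -0.03,"ty": 0.14,"tz": 0,"wx": 0,"wy": 0,"wz": 0,"fingers": 0},
    {"tx": -0.03,"ty": 0.14,"tz": 0,"wx": 0,"wy": 0,"wz": 0,"fingers": 0},
    {"tx": -0.03,"ty": 0.14,"tz": 0,"wx": 0,"wy": 0,"wz": 0,"fingers": 0},
    {"tx": 0,"ty": 0,"tz": 0,"wx": 0,"wy": 0,"wz": 0,"fingers": 0},
  ],
)

```text
t: 27.95
tcp_pos: [568.5, 158.4, 124.7]
ee_rot: [2.316, 1.569, 2.526]
force: [0.2, -0.6, -2.7]
gripper_width: 24.0
```

Request:
arm_command(
  steps=[
    {"tx": 0.03,"ty": -0.14,"tz": 0,"wx": 0,"wy": 0,"wz": 0,"fingers": 0},
    {"tx": 0.03,"ty": -0.14,"tz": 0,"wx": 0,"wy": 0,"wz": 0,"fingers": 0},
    {"tx": 0.03,"ty": -0.14,"tz": 0,"wx": 0,"wy": 0,"wz": 0,"fingers": 0},
    {"tx": 0.03,"ty": -0.14,"tz": 0,"wx": 0,"wy": 0,"wz": 0,"fingers": 0},
    {"tx": 0.03,"ty": -0.14,"tz": 0,"wx": 0,"wy": 0,"wz": 0,"fingers": 0},
    {"tx": 0.03,"ty": -0.14,"tz": 0,"wx": 0,"wy": 0,"wz": 0,"fingers": 0},
    {"tx": 0.03,"ty": -0.14,"tz": 0,"wx": 0,"wy": 0,"wz": 0,"fingers": 0},
    {"tx": 0.03,"ty": -0.14,"tz": 0,"wx": 0,"wy": 0,"wz": 0,"fingers": 0},
    {"tx": 0.03,"ty": -0.14,"tz": 0,"wx": 0,"wy": 0,"wz": 0,"fingers": 0},
    {"tx": 0.03,"ty": -0.14,"tz": 0,"wx": 0,"wy": 0,"wz": 0,"fingers": 0},
    {"tx": 0,"ty": 0,"tz": 0,"wx": 0,"wy": 0,"wz": 0,"fingers": 0},
  ],
)

```text
t: 29.32
tcp_pos: [571.6, 144.1, 124.7]
ee_rot: [2.342, 1.569, 2.552]
force: [-0.4, 1.2, -1.8]
gripper_width: 24.1
```

Request:
arm_command(
  steps=[
    {"tx": -0.03,"ty": 0.14,"tz": 0,"wx": 0,"wy": 0,"wz": 0,"fingers": 0},
    {"tx": -0.03,"ty": 0.14,"tz": 0,"wx": 0,"wy": 0,"wz": 0,"fingers": 0},
    {"tx": -0.03,"ty": 0.14,"tz": 0,"wx": 0,"wy": 0,"wz": 0,"fingers": 0},
    {"tx": -0.03,"ty": 0.14,"tz": 0,"wx": 0,"wy": 0,"wz": 0,"fingers": 0},
    {"tx": -0.03,"ty": 0.14,"tz": 0,"wx": 0,"wy": 0,"wz": 0,"fingers": 0},
    {"tx": 0,"ty": 0,"tz": -0.1,"wx": 0,"wy": 0,"wz": 0,"fingers": 0},
    {"tx": 0,"ty": 0,"tz": 0,"wx": 0,"wy": 0,"wz": 0,"fingers": 0},
  ],
)

```text
t: 30.2
tcp_pos: [570.0, 151.3, 123.6]
ee_rot: [2.396, 1.569, 2.605]
force: [-0.6, 0.1, -1.4]
gripper_width: 24.4
```

Now touch down.

Request:
arm_command(
  steps=[
    {"tx": 0,"ty": 0,"tz": -0.1,"wx": 0,"wy": 0,"wz": 0,"fingers": 0},
    {"tx": 0,"ty": 0,"tz": 0,"wx": 0,"wy": 0,"wz": 0,"fingers": 0},
  ],
)

```text
t: 30.45
tcp_pos: [570.0, 151.2, 122.6]
ee_rot: [2.366, 1.569, 2.576]
force: [-1.0, -0.3, -2.2]
gripper_width: 24.3
```

Request:
arm_command(
  steps=[
    {"tx": 0,"ty": 0,"tz": -0.07,"wx": 0,"wy": 0,"wz": 0,"fingers": 0},
    {"tx": 0,"ty": 0,"tz": 0,"wx": 0,"wy": 0,"wz": 0,"fingers": 0},
  ],
)

```text
t: 30.7
tcp_pos: [570.1, 151.2, 122.1]
ee_rot: [2.262, 1.569, 2.472]
force: [-0.6, 0.3, -0.6]
gripper_width: 24.0
```

Request:
arm_command(
  steps=[
    {"tx": 0,"ty": 0,"tz": -0.07,"wx": 0,"wy": 0,"wz": 0,"fingers": 0},
    {"tx": 0,"ty": 0,"tz": 0,"wx": 0,"wy": 0,"wz": 0,"fingers": 0},
  ],
)

```text
t: 30.95
tcp_pos: [570.3, 151.3, 122.0]
ee_rot: [1.889, 1.569, 2.098]
force: [-1.1, 0.2, 6.6]
gripper_width: 23.8
```

Run:
```python
from h import *
np.set_printoptions(precision=2,suppress=True)
R,t,o=Rcur();print(o["t"],t,o["force"],o["ft_torque"])
s=bot.read_camera("side")[:,:,::-1];cv2.imwrite("pics/side15.png",s)
crop(s,195,130,275,250,5,"pics/c26.png")
```

```text
30.95 [570.28 151.27 122.04] [-1.12  0.19  6.65] [-0.09  0.43  0.01]
```

View pics/c26.png

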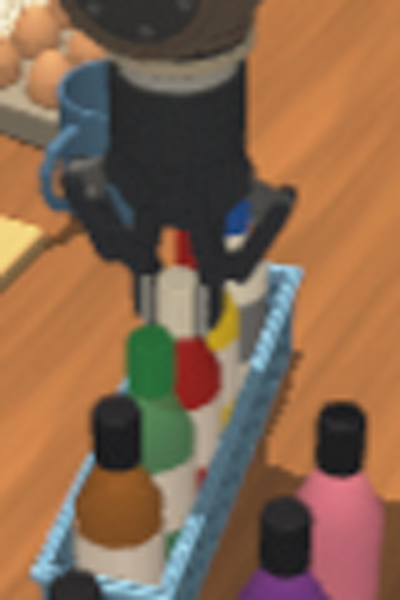

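Request:
arm_command(
  steps=[
    {"tx": 0,"ty": 0,"tz": 0,"wx": 0,"wy": 0,"wz": 0,"fingers": 0.35},
    {"tx": 0,"ty": 0,"tz": 0,"wx": 0,"wy": 0,"wz": 0,"fingers": 0.5},
    {"tx": 0,"ty": 0,"tz": 0,"wx": 0,"wy": 0,"wz": 0,"fingers": 0.6},
    {"tx": 0,"ty": 0,"tz": 0,"wx": 0,"wy": 0,"wz": 0,"fingers": 0.6},
    {"tx": 0,"ty": 0,"tz": 1,"wx": 0,"wy": 0,"wz": 0,"fingers": 0.6},
    {"tx": 0,"ty": 0,"tz": 2,"wx": 0,"wy": 0,"wz": 0,"fingers": 0.6},
    {"tx": 0,"ty": 0,"tz": 3,"wx": 0,"wy": 0,"wz": 0,"fingers": 0.6},
    {"tx": 0,"ty": 0,"tz": 4,"wx": 0,"wy": 0,"wz": 0,"fingers": 0.6},
    {"tx": 0,"ty": 0,"tz": 4,"wx": 0,"wy": 0,"wz": 0,"fingers": 0.6},
    {"tx": 0,"ty": 0,"tz": 3,"wx": 0,"wy": 0,"wz": 0,"fingers": 0.6},
  ],
)

```text
t: 32.25
tcp_pos: [570.1, 151.3, 294.0]
ee_rot: [1.07, 1.569, 1.279]
force: [-0.0, -0.0, 0.5]
gripper_width: 51.1
```

Request:
arm_command(
  steps=[
    {"tx": 0,"ty": -4,"tz": 1,"wx": 0,"wy": 0,"wz": 0,"fingers": 0.6},
    {"tx": 0,"ty": -5,"tz": 0,"wx": 0,"wy": 0,"wz": 0,"fingers": 0.6},
    {"tx": 0,"ty": -5,"tz": 0,"wx": 0,"wy": 0,"wz": 0,"fingers": 0.6},
    {"tx": 0,"ty": -5,"tz": 0,"wx": 0,"wy": 0,"wz": 0,"fingers": 0.6},
    {"tx": 0,"ty": -5,"tz": 0,"wx": 0,"wy": 0,"wz": 0,"fingers": 0.6},
    {"tx": 0,"ty": -5,"tz": 0,"wx": 0,"wy": 0,"wz": 0,"fingers": 0.6},
    {"tx": 0,"ty": -5,"tz": 0,"wx": 0,"wy": 0,"wz": 0,"fingers": 0.6},
    {"tx": 0,"ty": -5,"tz": 0,"wx": 0,"wy": 0,"wz": 0,"fingers": 0.6},
    {"tx": 0,"ty": -2,"tz": 0,"wx": 0,"wy": 0,"wz": 0,"fingers": 0.6},
    {"tx": 0,"ty": 0,"tz": 0,"wx": 0,"wy": 0,"wz": 0,"fingers": 0.6},
  ],
)

```text
t: 33.5
tcp_pos: [569.8, -259.5, 301.5]
ee_rot: [2.268, 1.569, 2.476]
force: [-0.3, 0.9, -0.3]
gripper_width: 51.3
```

Run:
```python
from h import *
np.set_printoptions(precision=2,suppress=True)
R,t,o=Rcur();print(o["t"],t,o["force"])
for k in("side","top"):
    s=bot.read_camera(k)[:,:,::-1];cv2.imwrite(f"pics/{k}16.png",s)
crop(cv2.imread("pics/side16.png"),195,150,275,270,5,"pics/c27.png")
crop(cv2.imread("pics/top16.png"),175,160,305,230,6,"pics/c28.png")
```

```text
33.5 [ 569.84 -259.45  301.46] [-0.33  0.89 -0.32]
```

View pics/c27.png

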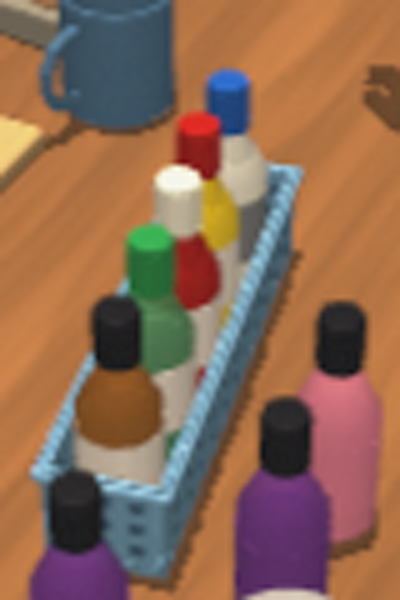

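View pics/c28.png

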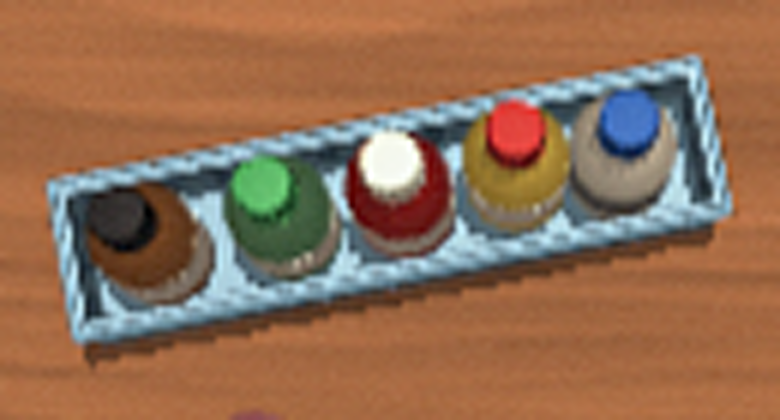

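View pics/top16.png

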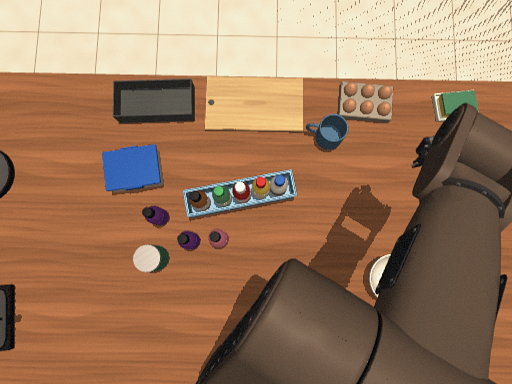

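Run:
```python
from h import *
np.set_printoptions(precision=1,suppress=True)
t={"brown":(112,215),"green":(261,183),"red":(390,159),"yellow":(517,130),"white":(630,120)}
s={"white":(229,86),"yellow":(199,128),"red":(178,182),"green":(152,239),"brown":(117,308)}
for k in t:
    q=(174.6+t[k][0]/6,159.6+t[k][1]/6);p=(194.6+s[k][0]/5,149.6+s[k][1]/5)
    X=two(p,q);print(k,X)
    b=X[0].copy()
    for h in(84,): # expected body-top centre px in top crop / side crop if upright
        b[2]=5+h;print("   body-top expected", (proj("top",b)-[174.6,159.6])*6,(proj("side",b)-[194.6,149.6])*5)
```

```text
brown (array([544.3, 270.5, 154.2]), [array([0.4, 0.1]), array([-0.1, -0.4])])
   body-top expected [135.1 233.9] [121.4 401.5]
green (array([558.9, 206.5, 151.4]), [array([0., 0.]), array([-0. , -0.1])])
   body-top expected [275.3 204.7] [153.4 326.6]
red (array([571.3, 150.9, 150. ]), [array([0.3, 0.1]), array([-0.1, -0.3])])
   body-top expected [396.4 180.3] [179.6 266.5]
yellow (array([585.8,  95.8, 148.9]), [array([0.4, 0.1]), array([-0.1, -0.4])])
   body-top expected [516.1 151.5] [200.7 209.9]
white (array([591.1,  46.2, 147.9]), [array([0.3, 0.1]), array([-0.1, -0.4])])
   body-top expected [623.3 142. ] [229.5 165.4]
```

```bash
python3 -c "
from h import *
print(bot.sign_off())"
```

```text
the job is handed in; nothing more can be done
None
```

The job is handed in at about 33.6 s, and the last pictures show all five bottles standing upright in the caddy with the gripper well clear.

I picked the red bottle up by its cap and stood it on the counter. I let go and moved away; the pictures from both cameras showed it standing freely. I then took it again from above and lowered it in 1.5–4 mm steps between the green and yellow bottles. Just above the floor I eased it about 7 mm each way along the row, then set it down and released it.

**Last checks**
- **Insertion force:** the force readings during the descent stayed within about 3 N. The 6.6 N reading came at the caddy floor, which was reached at the height I expected.
- **Positions:** the caps are about 66, 57, 57 and 50 mm apart, so the yellow and white bottles are just about touching. The body outlines I compared by eye (green, yellow and white in both views) sit where an upright bottle's should.
- **Bystanders:** the mug, tin and lunch box appear at the same places in the top picture as at the start. The bowl was half hidden by the arm in the last picture, so I did not re-measure it, but the arm never came close to it.

**Disagreements**
- **Cap heights:** triangulated cap tops came out at 148–154 mm instead of 155 mm. The bottles that were in the caddy from the start read just as low before I began (148–152.5 mm), so I put this down to camera calibration.
- **Gap width:** I measured the widest gap at about 37 mm from the pictures. The 40 mm foot went in with no clear force, so the gap was probably slightly wider than that.

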